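# Put the shaper tooling away on its storage posts

## Task

Put the spindle-shaper tooling away on its two post stands: on the square-footed stand thread the broad collar at the bottom, then the square cutter block, then the narrow collar on top, each lying flat on the one below; the hexagonal nut goes on the round-footed stand. Set the cutter block down rather than dropping it, because its knives chip, and leave the glue bottle and the brush where they are.

Things in the scene. Friction and masses are not known exactly. Their poses are not given: they have to be found in the camera images.
- broad_collar: Loose plain aluminium ring lying flat, the larger and wider of the two round ones: 66 mm outside diameter, 30 mm bore right through, 16 mm high, about 0.34 kg. Origin: centre of its underside; z up.
- cutter_block: Loose dark steel cutter block lying flat: 46 x 46 mm square body, 22 mm high, with a 31 mm bore right through. Two light-coloured knives stick out 6 mm from its +x and -x faces (58 mm over the knives, 26 mm wide along y); the +y and -y faces are bare, 46 mm apart, and are the ones to grip. About 0.24 kg. Origin: centre of its underside; z up.
- narrow_collar: Loose plain steel ring lying flat, the smaller of the two round ones: 44 mm outside diameter, 30 mm bore right through, 14 mm high, about 0.09 kg. Origin: centre of its underside; z up.
- hex_nut: Loose steel hexagonal nut lying flat: 46 mm across flats (53 mm across corners), bore 30 mm right through, smooth, 28 mm high, about 0.25 kg. One pair of flats faces its +y and -y (the others every 60 degrees). Origin: centre of its underside; z up.
- square_stand: Fixed storage stand with a square grey foot 76 x 76 mm, 12 mm thick, and an upright round steel post in its centre, 18 mm in diameter, that tapers to 8 mm over its last 7 mm; the post rises 48 mm above the foot, to 60 mm above the bench. Origin: centre of the foot's underside, on the post's axis, at bench height; z up.
- round_stand: Fixed storage stand with a round grey foot 80 mm in diameter, 12 mm thick, and the same post as the square stand (18 mm diameter, top 60 mm above the bench). Origin: centre of the foot's underside, on the post's axis, at bench height; z up.
- glue_bottle: Bystander: white bottle with an orange cap, standing, 56 mm in diameter, 140 mm high. Origin: centre of its underside.
- brush: Bystander: flat brush with a wooden handle, about 200 mm long, lying along its own x. Origin: under its middle, at bench height.
Mind the look-alikes: they are no part of the job. Leave any green look-alike of the narrow_collar alone.

How it is judged:
By the outcome, as a careful person would: the job done as asked, in the order asked, and still so for the second after the job is handed in, with the robot touching nothing.
It also fails if it takes over 99 s, if anything falls off the work surface, if the arm or the gripper's body presses on something with over 40 N, if the wrist force passes 120 N, or if a joint passes its speed limit or range.

## Robot

A 7-joint arm with a two-finger parallel gripper is mounted at the origin on the work surface. World frame = base frame: x ahead of the robot, y to its left, z up, the work surface at z = 0. Lengths are in m, angles in rad, forces in N, time in s.
With the tool pointing down it reaches from about 0.4 to 0.875 m from the base axis. Payload 4.4 kg.
Tool frame: the origin (TCP) lies on the centre line of the jaws, within the pads' length; the fingertips stand 22 mm ahead of it and the grasp point (between the pads) lies 3 mm ahead of it; z points along the fingers, x is the direction in which the jaws open and shut, and the axes are right-handed (so a half turn about z gives the same grasp; the last joint's range is limited). The gripper opens to 85 mm and grips with 20 to 120 N. Pads are 22 mm wide; open, the fingers measure 114 mm over their backs; the gripper's body (76 mm by 85 mm) begins 54 mm behind the grasp point. The pads swing forward as they close: fully open they stand 13 mm farther back than shut.
Start: joints at [1.222, 0.628, 0.038, 1.517, -0.027, 0.996, -0.02], TCP at [0.181, -0.624, 0.253] pointing down, gripper open.
Joint ranges: [-3.06, 3.06], [-0.37, 2.12], [-1.25, 1.32], [0.18, 2.47], [-1.1, 4.24], [0.23, 1.98], [-2.94, 2.94]. Speed limits (rad/s): [2.57, 2.57, 3.14, 3.14, 3.14, 3.14, 3.14].

## Interface

Orientations are given as [roll, pitch, yaw] about the fixed x, y, z axes, in that order (R = Rz(yaw) Ry(pitch) Rx(roll)).
In Python, from bench import env, eyes gives the robot as it stands. The module is installed in compiled form; this text tells all that it offers.
- The arm moves only by the tool play_rows, never from a script. Its argument "series" is a list of rows, each an object with "turn": the turn, a rotation vector about the tool's x, y, z in degrees, a list of three; "xyz": the shift along the tool's x, y, z in cm, a list of three; "jaw": the gripper's target within -1 to 1 (fully open at 1, half-way at 0, shut at -1). In form: [{"turn": [wx, wy, wz], "xyz": [x, y, z], "jaw": jaw}, ...]. A call has 1 to 8 rows; each row shifts and turns the pose as measured when the row begins, along the tool's axes as they then stand; what a row does not reach is not made up. A row lasts 1/12 s, in which the tool goes at most 41.7 mm and 7.16 degrees, less where a joint would pass 70% of its speed; a pose out of reach is approached as far as the arm can. A call is refused whole if a number of a shift passes 4.17 or a number of a turn 7.16, either way. A call with a gripper value outside its range is refused whole. The fingers move at their own pace and stop on an object; the grip force is fixed at half the most. Time passes only in rows, so rows that do not move let the fingers close. It gives the time, the measured TCP pose, the force and the opening at its end, in the units of the state.
- env.observe(): the state, without advancing time (a new reading comes with each control period).
- eyes.snapshot(name): name is "scene" or "top" or "wrist"; returns a dict with "pixels" (384x512x3 uint8, red, green, blue), "camera_matrix" (3x3 intrinsics, pixels), "camera_from_world" (4x4, takes a point from world to camera coordinates); the wrist camera has in their place "T_tool_cam" (4x4, takes a point from camera to tool coordinates, whose origin is the TCP and whose axes are the tool frame's). Camera axes: x right, y down, z forward; pixel columns grow to the right and rows downward; lengths in m; the calibration is good to about 2 mm. A picture is of the moment at which its call begins: read the wrist's pose just before it. There is no depth.
- env.hand_in(): hands the job in, once; it reports no verdict.
The state is a dict: "time": time; "joints": joint angles; "dq": joint speeds; "joint_efforts": joint torques, N m; "position": TCP position; "eef_rot": TCP orientation; "ft_force": force on the tool from outside, world axes, zero at the start; "torque": the same for the moment, N m; "finger_gap": finger opening in m.
Only numpy, scipy, OpenCV 4.12 (cv2) and the standard library are available. Lean on these libraries where they do the work, as an engineer would, in place of code of your own. Each camera call takes 0.05 s, during which the arm holds its last target.

## Working session

There is one attempt and no reset: what is moved stays moved. The work goes in short steps, Python scripts to look and compute and a tool call to move; the robot and the scene stay as the last step left them, time stands still between calls to the robot, and variables do not carry over. Pictures are saved under pics/ and viewed, and the job is handed in when it is done.

Besides the shell and the picture viewer there is one more tool, called as name([rows], argument=value, ...), one row to a line, values as JSON. play_rows: Moves the arm, as the interface text tells. Its arguments: {"type":"object","properties":{"series":{"type":"array","items":{"type":"object","properties":{"turn":{"type":"array","items":{"type":"number"}},"xyz":{"type":"array","items":{"type":"number"}},"jaw":{"type":"number"}}}}},"required":["series"]}

```bash
mkdir -p pics; python3 - <<'E'
from bench import env, eyes
import cv2,numpy as np,pickle
print(env.observe())
d={}
for n in ["scene","top","wrist"]:
    s=eyes.snapshot(n); d[n]=s
    cv2.imwrite(f"pics/{n}0.png",cv2.cvtColor(s["pixels"],cv2.COLOR_RGB2BGR))
    print(n,{k:np.round(v,4).tolist() for k,v in s.items() if k!="pixels"})
pickle.dump(d,open("s0.pkl","wb"))
E
```

```text
{'time': 0.0, 'joints': array([ 1.22219344,  0.62933777,  0.03843193,  1.51838575, -0.02699843,
        0.99634084, -0.01999614]), 'dq': array([ 0.00012439,  0.00064082, -0.00015785,  0.00020773, -0.00068391,
       -0.00204467,  0.0002147 ]), 'joint_efforts': array([-3.14578610e-04, -5.63407123e+01,  1.22624215e+00, -1.93448067e+01,
        1.10369897e-02,  1.04994662e-02,  4.21166291e-06]), 'position': array([ 0.18124491, -0.62358827,  0.25238864]), 'eef_rot': array([ 3.14157116e+00,  1.95388643e-03, -1.28798103e+00]), 'ft_force': array([-0.8127202 , -0.14434399, -0.9096974 ]), 'torque': array([-0.01191462, -0.04763736,  0.00774028]), 'finger_gap': 0.08534871559140099}
scene {'camera_matrix': [[424.118, 0.0, 257.5476], [0.0, 424.118, 193.8727], [0.0, 0.0, 1.0]], 'camera_from_world': [[0.5526, 0.8334, -0.0101, -0.2838], [0.6676, -0.4498, -0.5933, -0.3141], [-0.499, 0.3211, -0.8049, 1.2722], [0.0, 0.0, 0.0, 1.0]]}
top {'camera_matrix': [[486.136, 0.0, 259.2593], [0.0, 486.136, 191.329], [0.0, 0.0, 1.0]], 'camera_from_world': [[-0.0039, -0.9999, -0.0122, 0.0066], [-0.9982, 0.0046, -0.0603, 0.4915], [0.0604, 0.0119, -0.9981, 1.401], [0.0, 0.0, 0.0, 1.0]]}
wrist {'camera_matrix': [[317.7733, 0.0, 255.6375], [0.0, 317.7733, 194.5667], [0.0, 0.0, 1.0]], 'T_tool_cam': [[1.0, 0.0, 0.0003, 0.0001], [-0.0001, 0.9628, 0.2702, -0.0683], [-0.0003, -0.2702, 0.9628, -0.1198], [0.0, 0.0, 0.0, 1.0]]}
```

View pics/scene0.png

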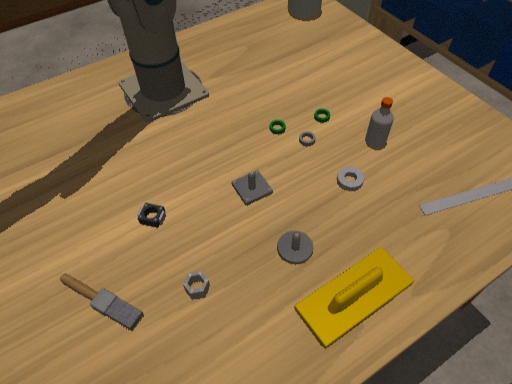

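View pics/top0.png

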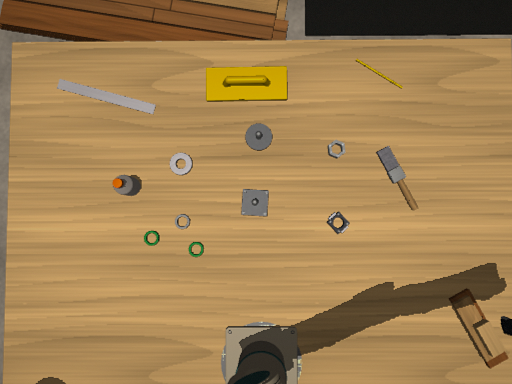

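View pics/wrist0.png

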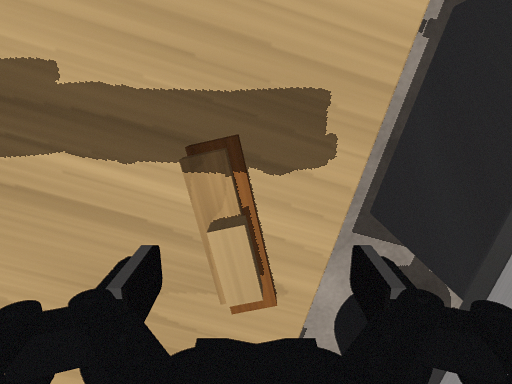

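The top view shows these: broad collar (181,164), narrow collar grey (182,221), green look-alikes (152,238) and (196,249), square stand (255,203), round stand (258,137), nut (336,149), cutter block (338,223), bottle (126,184) and brush (397,178). I'll enlarge it to confirm and measure.

```bash
cat > h.py <<'E'
import numpy as np,cv2,pickle
from scipy.spatial.transform import Rotation as R
def ray(s,uv,Twc):  # Twc: world from cam
    K=s["camera_matrix"]; d=np.linalg.inv(K)@np.array([uv[0],uv[1],1.]); return Twc[:3,3],Twc[:3,:3]@d
def onplane(s,uv,z,Twc=None):
    if Twc is None: Twc=np.linalg.inv(s["camera_from_world"])
    o,d=ray(s,uv,Twc); return o+d*(z-o[2])/d[2]
def proj(s,p,Twc=None):
    T=s["camera_from_world"] if Twc is None else np.linalg.inv(Twc)
    q=s["camera_matrix"]@(T[:3,:3]@np.asarray(p)+T[:3,3]); return q[:2]/q[2]
def wristT(s,o):
    T=np.eye(4);T[:3,:3]=R.from_euler('xyz',o["eef_rot"]).as_matrix();T[:3,3]=o["position"];return T@s["T_tool_cam"]
def todelta(o,xyz,yaw=None):
    Rm=R.from_euler('xyz',o["eef_rot"]); r=Rm.inv().apply(np.array(xyz)-o["position"])*100
    out=[np.round(r,2)]
    if yaw is not None:
        Rt=R.from_euler('xyz',[np.pi,0,yaw]); out.append(np.round((Rm.inv()*Rt).as_rotvec(degrees=True),2))
    return out
E
python3 - <<'E'
from h import *
d=pickle.load(open("s0.pkl","rb"));s=d["top"];im=cv2.cvtColor(s["pixels"],cv2.COLOR_RGB2BGR)
c=im[110:270,100:430]; cv2.imwrite("pics/topcrop.png",cv2.resize(c,None,fx=2.4,fy=2.4,interpolation=cv2.INTER_CUBIC))
cs=d["scene"]["pixels"][90:310,60:420]; cv2.imwrite("pics/scenecrop.png",cv2.cvtColor(cv2.resize(cs,None,fx=2.2,fy=2.2,interpolation=cv2.INTER_CUBIC),cv2.COLOR_RGB2BGR))
hsv=cv2.cvtColor(im,cv2.COLOR_BGR2HSV)
m=((hsv[...,1]<60)|((hsv[...,0]>45)&(hsv[...,0]<90))).astype(np.uint8)*255
m[:110]=0;m[300:]=0
for ct in cv2.findContours(m,cv2.RETR_EXTERNAL,cv2.CHAIN_APPROX_NONE)[0]:
    if cv2.contourArea(ct)<60: continue
    M=cv2.moments(ct); uv=(M["m10"]/M["m00"],M["m01"]/M["m00"])
    print(np.round(uv,1),cv2.contourArea(ct),[np.round(x,1) for x in cv2.minAreaRect(ct)],"z=.014:",np.round(onplane(s,uv,.014),4))
E
```

```text
[195.6 248.8] 150.5 [array([195.5, 249. ]), array([14., 13.]), np.float64(90.0)] z=.014: [0.3255 0.1897 0.014 ]
[151.1 237.6] 154.5 [array([151., 238.]), array([14., 14.]), np.float64(90.0)] z=.014: [0.3585 0.3192 0.014 ]
[181.9 221.1] 154.0 [array([182., 221.]), array([14., 14.]), np.float64(90.0)] z=.014: [0.4059 0.2298 0.014 ]
[337.7 222.2] 266.5 [array([338., 222.]), array([19.8, 15.6]), np.float64(45.0)] z=.014: [ 0.401  -0.2225  0.014 ]
[254.6 202.1] 603.0 [array([254.6, 202.2]), array([25.5, 25.6]), np.float64(3.4)] z=.014: [0.4602 0.0183 0.014 ]
[128.6 185.5] 292.5 [array([127.2, 185.3]), array([24.2, 18.9]), np.float64(16.7)] z=.014: [0.5106 0.3866 0.014 ]
[180.5 163.4] 359.0 [array([180.5, 163.5]), array([21., 21.]), np.float64(90.0)] z=.014: [0.5747 0.235  0.014 ]
[390.8 164.5] 464.5 [array([390.6, 164.3]), array([36.1, 14.8]), np.float64(60.9)] z=.014: [ 0.5682 -0.3791  0.014 ]
[336.1 148.5] 209.0 [array([336. , 148.5]), array([17., 16.]), np.float64(90.0)] z=.014: [ 0.6161 -0.2207  0.014 ]
[258.4 136.4] 514.5 [array([258.5, 136.5]), array([25., 25.]), np.float64(90.0)] z=.014: [0.6531 0.0065 0.014 ]
[  3.2 190.3] 1140.0 [array([  4.5, 204.5]), array([  9., 189.]), np.float64(0.0)] z=.014: [0.4981 0.7556 0.014 ]
```

View pics/topcrop.png

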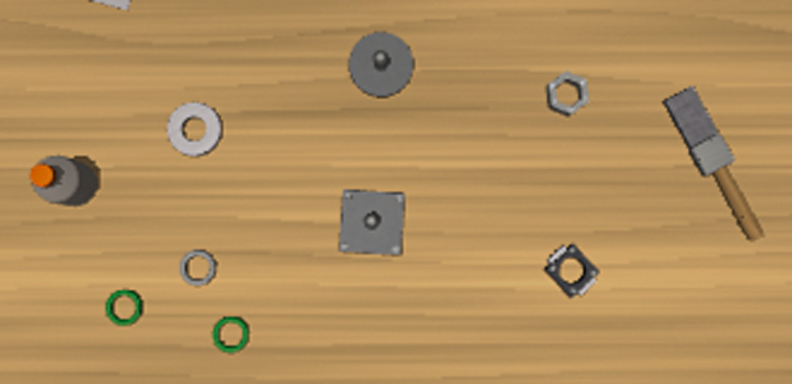

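View pics/scenecrop.png

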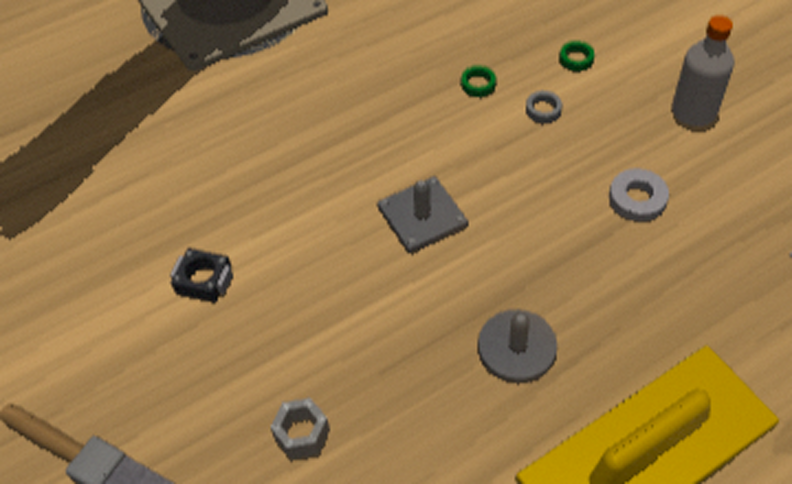

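```bash
python3 - <<'E'
from h import *
from bench import env
o=env.observe(); print(todelta(o,[.60,-.22,.20],-1.288))
E
```

```text
[array([-27.08, -51.48,   5.3 ]), array([0.  , 0.08, 0.  ])]
```

play_rows([
  {"turn": [0,0,0],"xyz": [-1.9,-3.6,0.3],"jaw": 0.5},
  {"turn": [0,0,0],"xyz": [-1.9,-3.6,0.3],"jaw": 0.5},
  {"turn": [0,0,0],"xyz": [-1.9,-3.6,0.3],"jaw": 0.5},
  {"turn": [0,0,0],"xyz": [-1.9,-3.6,0.3],"jaw": 0.5},
  {"turn": [0,0,0],"xyz": [-1.9,-3.6,0.3],"jaw": 0.5},
  {"turn": [0,0,0],"xyz": [-1.9,-3.6,0.3],"jaw": 0.5},
  {"turn": [0,0,0],"xyz": [-1.9,-3.6,0.3],"jaw": 0.5},
  {"turn": [0,0,0],"xyz": [-1.9,-3.6,0.3],"jaw": 0.5},
])

```text
time: 0.82
position: [0.4109, -0.4018, 0.2236]
eef_rot: [3.132, -0.002, -1.312]
ft_force: [0.5, -0.7, -0.0]
finger_gap: 0.064
```

play_rows([
  {"turn": [0,0,0],"xyz": [-1.9,-3.6,0.4],"jaw": 0.5},
  {"turn": [0,0,0],"xyz": [-1.9,-3.6,0.4],"jaw": 0.5},
  {"turn": [0,0,0],"xyz": [-1.9,-3.6,0.4],"jaw": 0.5},
  {"turn": [0,0,0],"xyz": [-1.9,-3.6,0.4],"jaw": 0.5},
  {"turn": [0,0,0],"xyz": [-1.9,-3.6,0.4],"jaw": 0.5},
  {"turn": [0,0,0],"xyz": [-1.9,-3.6,0.4],"jaw": 0.5},
  {"turn": [0,0,0],"xyz": [0,0,0],"jaw": 0.5},
])

```text
time: 1.4
position: [0.5985, -0.2209, 0.1948]
eef_rot: [3.136, 0.004, -1.3]
ft_force: [-0.0, 1.7, -0.0]
finger_gap: 0.0638
```

```bash
cat > look.py <<'E'
import sys
from h import *
from bench import env,eyes
n=sys.argv[1]; o=env.observe(); s=eyes.snapshot("wrist"); pickle.dump((o,s),open(n+".pkl","wb"))
cv2.imwrite(f"pics/{n}.png",cv2.cvtColor(s["pixels"],cv2.COLOR_RGB2BGR)); print(o["time"],o["position"],o["eef_rot"],o["ft_force"],o["finger_gap"])
E
python3 look.py w1
```

```text
1.4 [ 0.59848962 -0.22090118  0.1947843 ] [ 3.13587037  0.00435582 -1.30027992] [-0.04489025  1.67228539 -0.02853996] 0.06377519097808516
```

View pics/w1.png

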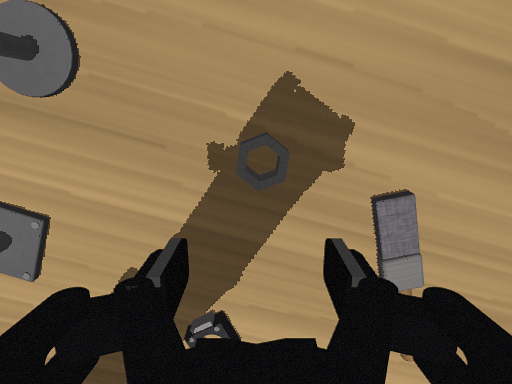

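```bash
python3 - <<'E'
from h import *
o,s=pickle.load(open("w1.pkl","rb"));T=wristT(s,o)
im=cv2.cvtColor(s["pixels"],cv2.COLOR_RGB2BGR);hsv=cv2.cvtColor(im,cv2.COLOR_BGR2HSV)
x0,y0=220,115;m=(hsv[y0:205,x0:310,1]<70).astype(np.uint8)*255
cts,h=cv2.findContours(m,cv2.RETR_CCOMP,cv2.CHAIN_APPROX_NONE)
for c,hh in zip(cts,h[0]):
    a=cv2.contourArea(c)
    if a<100: continue
    print(a,hh[3], cv2.boundingRect(c))
    c=c[:,0]+[x0,y0]
    P=np.array([onplane(s,p,.028,T)[:2] for p in c],np.float32)
    (cx,cy),r=cv2.minEnclosingCircle(P*1000)
    M=cv2.moments((P*1e5).astype(np.int32)); cen=np.array([M["m10"]/M["m00"],M["m01"]/M["m00"]])/1e5
    q=P-cen; th=np.arctan2(q[:,1],q[:,0]); rr=np.hypot(q[:,0],q[:,1])
    ths=np.linspace(-np.pi,np.pi,720,endpoint=False);i=np.argsort(th);ri=np.interp(ths,th[i],rr[i],period=2*np.pi)
    ph=np.angle((ri*np.exp(-6j*ths)).sum()) # corners at th=-ph/6
    corner=np.degrees(-ph/6); print("cen",cen,"rad",rr.min(),rr.max(),"corner dir deg",corner,"flat normals",corner+30)
v=cv2.resize(im[90:230,190:340],None,fx=4,fy=4);cv2.imwrite("pics/w1c.png",v)
E
```

```text
2207.0 -1 (16, 17, 54, 59)
cen [ 0.61699002 -0.22135449] rad 0.02199583362643389 0.027120611026632983 corner dir deg 6.522636990124202 flat normals 36.5226369901242
720.5 0 (25, 29, 34, 32)
cen [ 0.618821   -0.22043643] rad 0.011915229150563348 0.015670339644643486 corner dir deg 6.111729377638498 flat normals 36.1117293776385
```

View pics/w1c.png

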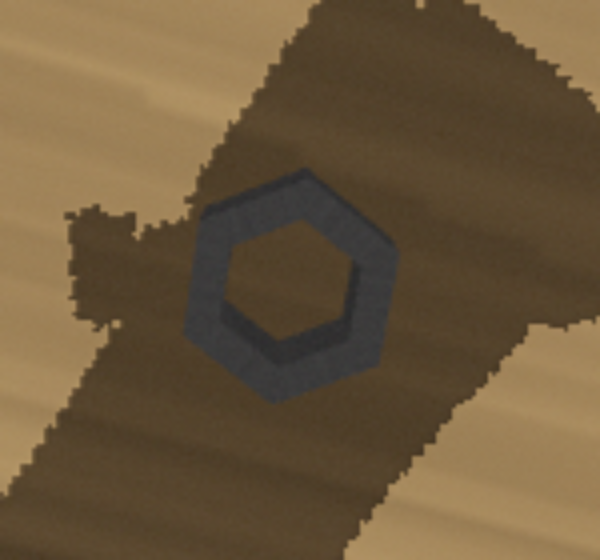

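Nut at wrist px (263,161), with its flats' normals 9° off the tool x.

```bash
python3 - <<'E'
from h import *
from bench import env
o=env.observe(); print(todelta(o,[.617,-.221,.10],np.radians(-83.5)),o["joints"])
E
```

```text
[array([ 0.27, -2.25,  9.46]), array([0.55, 0.11, 8.86])] [ 0.28299637  0.67641891  0.05312362  1.60869953 -0.03971028  0.86688225
 -0.9523084 ]
```

play_rows([
  {"turn": [0.3,0,4.5],"xyz": [0.2,-1.2,3.5],"jaw": 0.45},
  {"turn": [0.3,0,4.5],"xyz": [0,-1.0,3.5],"jaw": 0.45},
  {"turn": [0,0,0],"xyz": [0,0,2.5],"jaw": 0.45},
  {"turn": [0,0,0],"xyz": [0,0,0],"jaw": 0.45},
])

```text
time: 1.78
position: [0.6186, -0.2232, 0.0985]
eef_rot: [-3.137, -0.002, -1.467]
ft_force: [-1.1, 0.9, -0.9]
finger_gap: 0.0618
```

```bash
cat > d.py <<'E'
import sys
from h import *
from bench import env
a=[float(x) for x in sys.argv[1:]]
o=env.observe(); print(o["position"],np.degrees(o["eef_rot"]),o["ft_force"],o["finger_gap"],np.round(o["joints"],2)); print(*todelta(o,a[:3],np.radians(a[3])))
E
python3 d.py .617 -.221 .023 -83.5
```

```text
[ 0.61858037 -0.22323512  0.0985311 ] [-1.79754742e+02 -1.31673028e-01 -8.40245820e+01] [-1.07010866  0.90293356 -0.89600849] 0.061782867261044004 [ 0.25  0.82  0.08  1.62 -0.09  0.7  -1.08]
[-0.26  0.17  7.55] [-0.24 -0.13 -0.52]
```

play_rows([
  {"turn": [-0.2,0,-0.4],"xyz": [-0.2,0.1,3.0],"jaw": 0.45},
  {"turn": [0,0,0],"xyz": [0,0,3.0],"jaw": 0.45},
  {"turn": [0,0,0],"xyz": [0,0,1.3],"jaw": 0.45},
  {"turn": [0,0,0],"xyz": [0,0,0.1],"jaw": 0.45},
])

```text
time: 2.12
position: [0.6171, -0.2264, 0.0258]
eef_rot: [-3.14, -0.006, -1.462]
ft_force: [-0.6, -0.2, 0.9]
finger_gap: 0.0619
```

```bash
python3 d.py .617 -.221 .023 -83.5; python3 look.py w2
```

```text
[ 0.61708354 -0.22639525  0.02575091] [-179.89272682   -0.33266496  -83.77562536] [-0.56340532 -0.20463005  0.87854795] 0.061886356685752396 [ 0.26  0.93  0.07  1.64 -0.1   0.58 -1.07]
[-0.54 -0.05  0.27] [-0.11 -0.33 -0.28]
2.1167 [ 0.61708354 -0.22639525  0.02575091] [-3.13972038 -0.0058061  -1.4621605 ] [-0.56340532 -0.20463005  0.87854795] 0.061886356685752396
```

View pics/w2.png

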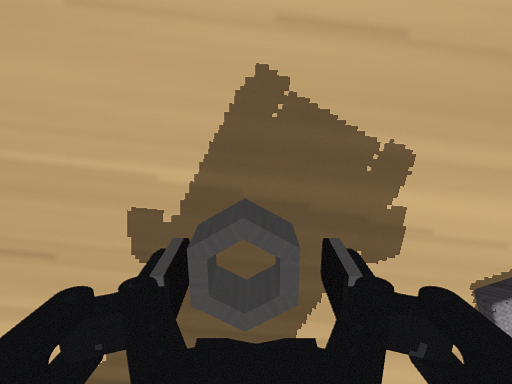

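The nut sits between the pads, about 5 mm to the left (px 245 against a centre of 256), which matches the measured offset. I'll correct that and close.

play_rows([
  {"turn": [0,-0.3,-0.3],"xyz": [-0.5,0,0.2],"jaw": 0.45},
  {"turn": [0,0,0],"xyz": [0,0,0],"jaw": 0.0},
  {"turn": [0,0,0],"xyz": [0,0,0],"jaw": -0.5},
  {"turn": [0,0,0],"xyz": [0,0,0],"jaw": -0.5},
  {"turn": [0,0,0],"xyz": [0,0,0],"jaw": -0.5},
  {"turn": [0,0,0],"xyz": [0,0,0],"jaw": -0.5},
])

```text
time: 2.67
position: [0.62, -0.2238, 0.0323]
eef_rot: [-3.13, -0.005, -1.458]
ft_force: [0.3, -0.7, -3.0]
finger_gap: 0.045
```

```bash
python3 d.py .617 -.221 .1 -83.5
```

```text
[ 0.61997529 -0.22378913  0.03233071] [-179.36349818   -0.28677255  -83.52144774] [ 0.30903384 -0.68437382 -3.01834968] 0.04502964898232494 [ 0.26  0.91  0.07  1.64 -0.1   0.58 -1.07]
[-0.28  0.19 -6.77] [-0.64 -0.29 -0.02]
```

```bash
python3 look.py w3; python3 -c "
from bench import eyes
import cv2
s=eyes.snapshot('scene')['pixels'][200:330,140:270]
cv2.imwrite('pics/s3.png',cv2.cvtColor(cv2.resize(s,None,fx=4,fy=4),cv2.COLOR_RGB2BGR))"
```

```text
2.6667 [ 0.61997529 -0.22378913  0.03233071] [-3.1304836  -0.00500513 -1.45772426] [ 0.30903384 -0.68437382 -3.01834968] 0.04502964898232494
```

View pics/w3.png

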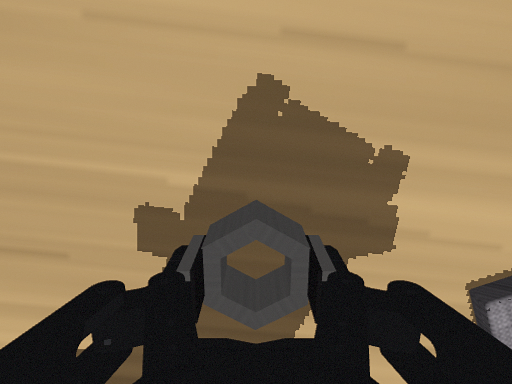

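View pics/s3.png

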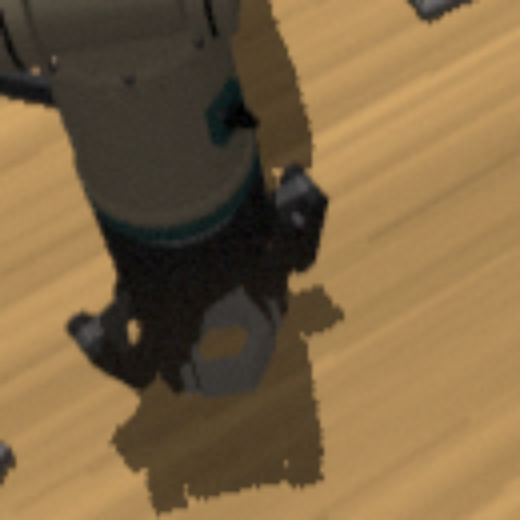

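```bash
python3 - <<'E'
from h import *
o,s=pickle.load(open("w3.pkl","rb"))
im=cv2.cvtColor(s["pixels"],cv2.COLOR_RGB2BGR);cv2.imwrite("pics/w3c.png",cv2.resize(im[190:340,180:330],None,fx=4,fy=4,interpolation=cv2.INTER_CUBIC))
E
python3 d.py .617 -.221 .12 -83.5
```

```text
[ 0.61989398 -0.22374074  0.03204924] [-179.3787863    -0.27819886  -83.52337056] [-0.41384519  0.80880988 -3.20944014] 0.0446393112717567 [ 0.26  0.92  0.07  1.64 -0.1   0.58 -1.07]
[-0.26  0.16 -8.8 ] [-0.62 -0.28 -0.02]
```

View pics/w3c.png

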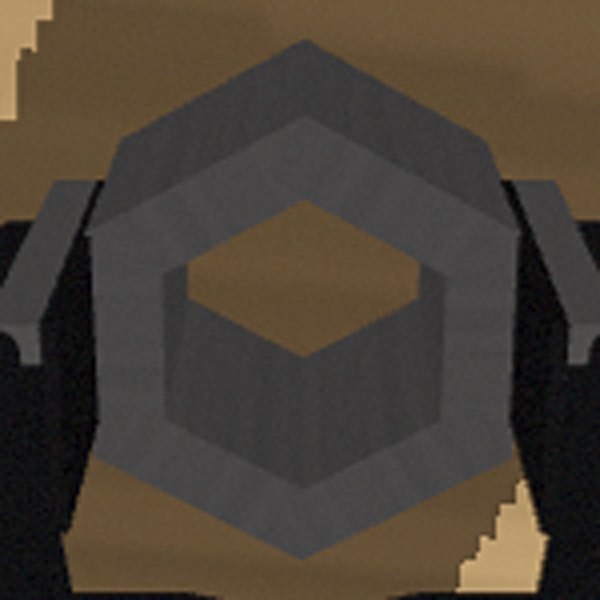

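```bash
python3 - <<'E'
from h import *
from scipy.optimize import least_squares
o,s=pickle.load(open("w3.pkl","rb"));T=s["T_tool_cam"]
uv=np.array([[305,115],[304,558],[90,232],[517,232],[95,455],[511,457]])/4+[180,190]
r=53.12e-3/2
loc=np.array([[0,-r],[0,r],[-.023,-r/2],[.023,-r/2],[-.023,r/2],[.023,r/2]])
def f(p):
    return np.concatenate([proj(s,[p[0]+a,p[1]+b,p[2]],T) for a,b in loc])-uv.ravel()
q=least_squares(f,[0,0,0]);print(q.x,q.fun.round(1))
E
```

```text
[0.00032864 0.00311616 0.00297409] [-0.3  0.2 -0.1 -0.6 -1.1  0.7  1.2  0.7  0.4 -0.3 -0.1 -0.8]
```

play_rows([
  {"turn": [0,0,0],"xyz": [0,0,-2],"jaw": -0.5},
  {"turn": [0,0,0],"xyz": [0,0,-3.5],"jaw": -0.5},
  {"turn": [0,0,0],"xyz": [-1,0,-3.5],"jaw": -0.5},
  {"turn": [0,0,0],"xyz": [-4,-0.8,0],"jaw": -0.5},
  {"turn": [0,0,0],"xyz": [-4,-0.8,0],"jaw": -0.5},
  {"turn": [0,0,0],"xyz": [-4,-0.8,0],"jaw": -0.5},
  {"turn": [0,0,0],"xyz": [-4,-0.8,0],"jaw": -0.5},
  {"turn": [0,0,0],"xyz": [-3,-0.8,0],"jaw": -0.5},
])

```text
time: 3.43
position: [0.6351, -0.0291, 0.1234]
eef_rot: [-3.134, -0.013, -1.48]
ft_force: [-0.3, 0.7, -3.2]
finger_gap: 0.0448
```

```bash
python3 d.py .6561 .0069 .12 -83.5
```

```text
[ 0.63507146 -0.02911196  0.12340573] [-179.55603501   -0.75299185  -84.78815476] [-0.33468513  0.66994546 -3.18999286] 0.04477927815602581 [-0.08  0.76  0.13  1.68 -0.12  0.7  -1.37]
[-3.4  -2.42  0.31] [-0.44 -0.76 -1.29]
```

play_rows([
  {"turn": [-0.4,-0.7,-0.7],"xyz": [-2.4,-1.4,0.1],"jaw": -0.5},
  {"turn": [0,0,-0.5],"xyz": [-1,-1,0.1],"jaw": -0.5},
  {"turn": [0,0,0],"xyz": [0,0,0],"jaw": -0.5},
  {"turn": [0,0,0],"xyz": [0,0,0],"jaw": -0.5},
])

```text
time: 3.77
position: [0.6562, 0.0218, 0.1204]
eef_rot: [-3.141, 0.006, -1.443]
ft_force: [0.4, -1.4, -2.8]
finger_gap: 0.0447
```

```bash
python3 d.py .6561 .0069 .12 -83.5; python3 look.py w4
```

```text
[0.65624828 0.0217688  0.12043136] [-179.98170654    0.33111452  -82.676581  ] [ 0.37257111 -1.36923433 -2.82655523] 0.044731782101269046 [-0.14  0.79  0.12  1.61 -0.13  0.75 -1.41]
[1.47 0.2  0.03] [-0.02  0.33  0.82]
3.7667 [0.65624828 0.0217688  0.12043136] [-3.14127337  0.00577904 -1.44297855] [ 0.37257111 -1.36923433 -2.82655523] 0.044731782101269046
```

View pics/w4.png

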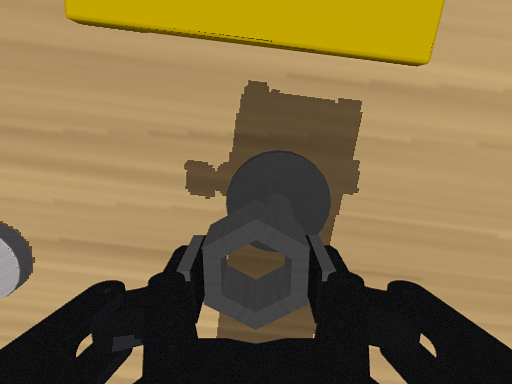

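```bash
python3 - <<'E'
from h import *
o,s=pickle.load(open("w4.pkl","rb"));T=wristT(s,o)
for uv in [(278.5,201),(278.5,151),(227,200),(330,200)]: print(uv,onplane(s,uv,.012,T).round(4))
d=pickle.load(open("s0.pkl","rb"))
for p in [[.653,.0065,.06],[.653,.0065,.012]]: print(proj(s,p,T),proj(d["top"],p),proj(d["scene"],p))
E
```

```text
(278.5, 201) [0.6577 0.0051 0.012 ]
(278.5, 151) [0.6948 0.0106 0.012 ]
(227, 200) [0.6535 0.0435 0.012 ]
(330, 200) [ 0.6635 -0.033   0.012 ]
[280.05485212 230.87493087] [258.12370058 133.61573677] [296.10485674 233.13435138]
[275.70065008 206.68929054] [258.36037564 136.5366916 ] [294.73724473 244.38491343]
```

play_rows([
  {"turn": [0,0.3,0.8],"xyz": [1.3,0.2,0],"jaw": -0.5},
  {"turn": [0,0,0],"xyz": [0,0,0],"jaw": -0.5},
  {"turn": [0,0,0],"xyz": [0,0,0],"jaw": -0.5},
])

```text
time: 4.07
position: [0.6543, -0.0003, 0.1199]
eef_rot: [3.139, -0.004, -1.467]
ft_force: [0.9, 0.5, -2.9]
finger_gap: 0.0453
```

```bash
python3 d.py .6566 .0066 .06 -83.5
```

```text
[ 6.54319248e-01 -2.50700801e-04  1.19931667e-01] [179.87604619  -0.23983321 -84.02684845] [ 0.94841791  0.50425794 -2.87688923] 0.04526862966501189 [-0.12  0.79  0.13  1.62 -0.13  0.74 -1.4 ]
[-0.68 -0.31  5.99] [ 0.13 -0.24 -0.53]
```

play_rows([
  {"turn": [0,0,0],"xyz": [-0.45,-0.2,0],"jaw": -0.5},
  {"turn": [0,0,0],"xyz": [0,0,0],"jaw": -0.5},
  {"turn": [0,0,0],"xyz": [0,0,0],"jaw": -0.5},
  {"turn": [0,0,0],"xyz": [0,0,0],"jaw": -0.5},
])

```text
time: 4.4
position: [0.6552, -0.0013, 0.1202]
eef_rot: [3.139, -0.007, -1.474]
ft_force: [-0.5, 0.1, -2.2]
finger_gap: 0.0448
```

```bash
python3 d.py .6566 .0066 .06 -83.5
```

```text
[ 0.65524806 -0.00129224  0.12020724] [179.82947562  -0.39349719 -84.48199184] [-0.53129424  0.08353806 -2.23121706] 0.04478432127992548 [-0.12  0.79  0.13  1.61 -0.13  0.75 -1.41]
[-0.81 -0.23  6.01] [ 0.17 -0.39 -0.98]
```

play_rows([
  {"turn": [0,0,-0.5],"xyz": [-0.8,-0.2,0],"jaw": -0.5},
])

```text
time: 4.48
position: [0.6562, 0.0043, 0.1203]
eef_rot: [3.138, -0.009, -1.468]
ft_force: [-0.5, -1.2, -2.5]
finger_gap: 0.0445
```

play_rows([
  {"turn": [0,0,0],"xyz": [0,0,0],"jaw": -0.5},
])

```text
time: 4.57
position: [0.6566, 0.0075, 0.1202]
eef_rot: [3.139, -0.006, -1.466]
ft_force: [0.7, 1.3, -2.7]
finger_gap: 0.0446
```

play_rows([
  {"turn": [0,0,0],"xyz": [0,0,0],"jaw": -0.5},
])

```text
time: 4.65
position: [0.6566, 0.0079, 0.1202]
eef_rot: [3.139, -0.007, -1.465]
ft_force: [-0.3, -0.5, -2.2]
finger_gap: 0.0448
```

play_rows([
  {"turn": [0,0,0],"xyz": [0,0,0],"jaw": -0.5},
])

```text
time: 4.73
position: [0.6567, 0.0089, 0.1202]
eef_rot: [3.139, -0.006, -1.463]
ft_force: [0.4, -0.1, -2.6]
finger_gap: 0.0451
```

play_rows([
  {"turn": [0,0,0],"xyz": [0.2,0,2.0],"jaw": -0.5},
  {"turn": [0,0,0],"xyz": [0,0,2.0],"jaw": -0.5},
  {"turn": [0,0,0],"xyz": [0,0,0.6],"jaw": -0.5},
])

```text
time: 4.98
position: [0.6595, 0.0078, 0.0759]
eef_rot: [-3.138, -0.006, -1.462]
ft_force: [0.6, 0.5, -2.1]
finger_gap: 0.0448
```

```bash
python3 d.py .6566 .0066 .043 -83.5; python3 look.py w5
```

```text
[0.65947203 0.00782977 0.07589303] [-179.77252048   -0.34870475  -83.75084759] [ 0.63351709  0.4655154  -2.11906198] 0.04483868697104084 [-0.13  0.86  0.12  1.62 -0.13  0.66 -1.4 ]
[0.07 0.31 3.29] [-0.23 -0.35 -0.25]
4.9833 [0.65947203 0.00782977 0.07589303] [-3.13762239 -0.00608605 -1.46172804] [ 0.63351709  0.4655154  -2.11906198] 0.04483868697104084
```

View pics/w5.png

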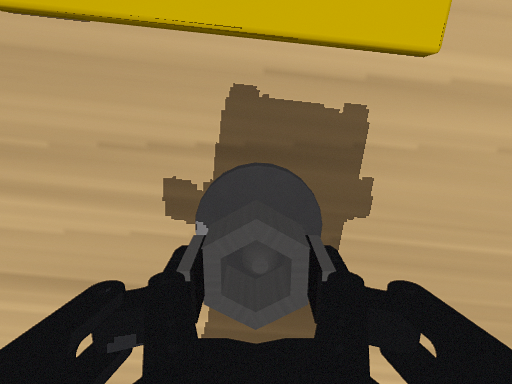

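play_rows([
  {"turn": [-0.2,-0.3,0],"xyz": [0,0.3,1.5],"jaw": -0.5},
  {"turn": [0,0,0],"xyz": [0,0,0.8],"jaw": -0.5},
  {"turn": [0,0,0],"xyz": [0,0,0.0],"jaw": -0.5},
])

```text
time: 5.28
position: [0.6572, 0.0075, 0.0531]
eef_rot: [-3.141, -0.001, -1.461]
ft_force: [-0.1, 0.0, -3.7]
finger_gap: 0.0446
```

```bash
python3 d.py .6566 .0066 .043 -83.5
```

```text
[0.65724002 0.00752435 0.05310536] [-1.79941774e+02 -5.93202712e-02 -8.37287323e+01] [-0.07179157  0.0285135  -3.72023153] 0.04459712153261995 [-0.12  0.89  0.11  1.63 -0.14  0.63 -1.4 ]
[0.08 0.07 1.01] [-0.06 -0.06 -0.23]
```

play_rows([
  {"turn": [0,0,0],"xyz": [0,0,0.7],"jaw": -0.5},
  {"turn": [0,0,0],"xyz": [0,0,0.2],"jaw": -0.5},
])

```text
time: 5.45
position: [0.6583, 0.0076, 0.0451]
eef_rot: [-3.138, -0.001, -1.461]
ft_force: [-0.0, -0.3, -3.8]
finger_gap: 0.045
```

play_rows([
  {"turn": [0,0,0],"xyz": [0,0,0.2],"jaw": -0.5},
])

```text
time: 5.53
position: [0.659, 0.0076, 0.0436]
eef_rot: [-3.137, -0.002, -1.461]
ft_force: [0.0, -0.2, -2.2]
finger_gap: 0.0444
```

play_rows([
  {"turn": [-0.2,0,0],"xyz": [0,0.1,0.2],"jaw": -0.5},
])

```text
time: 5.62
position: [0.6584, 0.0075, 0.0419]
eef_rot: [-3.14, -0.002, -1.461]
ft_force: [-0.1, 0.2, -3.1]
finger_gap: 0.0448
```

play_rows([
  {"turn": [0,0,0],"xyz": [0,0,0.2],"jaw": -0.5},
])

```text
time: 5.7
position: [0.6584, 0.0075, 0.0409]
eef_rot: [-3.14, -0.002, -1.461]
ft_force: [-7.1, -0.3, 18.3]
finger_gap: 0.045
```

play_rows([
  {"turn": [0,0,0],"xyz": [0,0,0],"jaw": 0.4},
  {"turn": [0,0,0],"xyz": [0,0,0],"jaw": 0.4},
  {"turn": [0,0,0],"xyz": [0,0,0],"jaw": 0.4},
])

```text
time: 5.95
position: [0.6603, 0.0075, 0.0432]
eef_rot: [-3.136, -0.002, -1.461]
ft_force: [-0.0, -0.2, 0.2]
finger_gap: 0.0599
```

play_rows([
  {"turn": [0,0,0],"xyz": [0,0,-2.5],"jaw": 0.4},
  {"turn": [0,0,0],"xyz": [0,0,-4],"jaw": 0.6},
  {"turn": [0,0,0],"xyz": [0,0,-4],"jaw": 0.9},
])

```text
time: 6.2
position: [0.6543, 0.0078, 0.1423]
eef_rot: [3.131, -0.001, -1.461]
ft_force: [1.0, 0.1, -0.2]
finger_gap: 0.0783
```

```bash
python3 d.py .565 .235 .18 -83.5; python3 look.py w6
```

```text
[0.65430184 0.0077692  0.14230986] [ 1.79369822e+02 -3.99597079e-02 -8.37114269e+01] [ 1.03108029  0.14517719 -0.16493788] 0.07834075810340507 [-0.13  0.77  0.13  1.59 -0.12  0.8  -1.41]
[-23.56   6.43  -3.71] [ 0.63 -0.04 -0.21]
6.2 [0.65430184 0.0077692  0.14230986] [ 3.13059397e+00 -6.97428471e-04 -1.46104002e+00] [ 1.03108029  0.14517719 -0.16493788] 0.07834075810340507
```

View pics/w6.png

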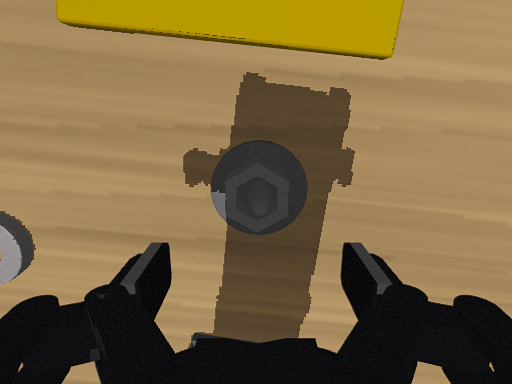

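The nut lies flat on the round foot with the post through its bore (px 258,190). Next is the broad collar.

play_rows([
  {"turn": [-0.5,0,0],"xyz": [-3.8,1.0,-0.4],"jaw": 1},
  {"turn": [0,0,0],"xyz": [-3.9,1.1,-0.4],"jaw": 1},
  {"turn": [0,0,0],"xyz": [-3.9,1.1,-0.4],"jaw": 1},
  {"turn": [0,0,0],"xyz": [-3.9,1.1,-0.3],"jaw": 1},
  {"turn": [0,0,0],"xyz": [-3.9,1.1,0],"jaw": 1},
  {"turn": [0,0,0],"xyz": [-2.5,0.7,0],"jaw": 1},
  {"turn": [0,0,0],"xyz": [0,0,0],"jaw": 1},
])

```text
time: 6.83
position: [0.5813, 0.2233, 0.1746]
eef_rot: [-3.123, -0.002, -1.472]
ft_force: [-0.4, 0.9, -0.1]
finger_gap: 0.0855
```

```bash
python3 d.py .575 .235 .08 -83.5; python3 look.py w7
```

```text
[0.58130851 0.22331986 0.17459281] [-1.78944808e+02 -1.18350474e-01 -8.43344464e+01] [-0.42805689  0.85183376 -0.13573115] 0.08553567061567548 [-0.52  0.68  0.17  1.69 -0.14  0.76 -1.76]
[-1.24  0.69  9.45] [-1.05 -0.13 -0.83]
6.8333 [0.58130851 0.22331986 0.17459281] [-3.12317608e+00 -2.06560544e-03 -1.47191376e+00] [-0.42805689  0.85183376 -0.13573115] 0.08553567061567548
```

View pics/w7.png

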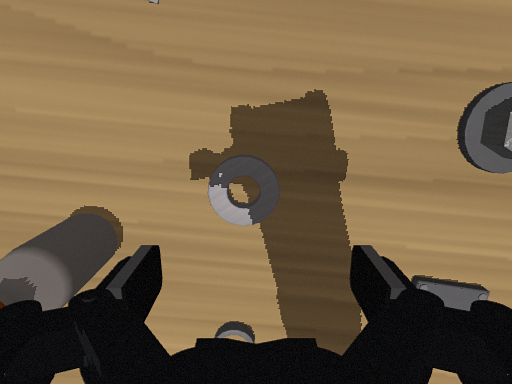

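```bash
python3 - <<'E'
from h import *
o,s=pickle.load(open("w7.pkl","rb"));T=wristT(s,o)
hsv=cv2.cvtColor(s["pixels"],cv2.COLOR_RGB2HSV)
m=(hsv[...,1]<60).astype(np.uint8)*255
m[:145]=0;m[235:]=0;m[:,:200]=0;m[:,290:]=0
c=max(cv2.findContours(m,cv2.RETR_EXTERNAL,cv2.CHAIN_APPROX_NONE)[0],key=cv2.contourArea)
P=np.array([onplane(s,p,.016,T)[:2] for p in cv2.convexHull(c)[:,0]],np.float32)
print(cv2.boundingRect(c),cv2.minEnclosingCircle(P*1000),cv2.fitEllipse(P*1000))
E
```

```text
(208, 155, 71, 71) ((577.062744140625, 233.56790161132812), 33.14817810058594) ((576.8757934570312, 233.46011352539062), (64.36100006103516, 66.12742614746094), 88.60527038574219)
```

play_rows([
  {"turn": [-1.0,0,-0.7],"xyz": [-0.9,0.4,3.0],"jaw": 1},
  {"turn": [0,0,0],"xyz": [0,0,3.5],"jaw": 1},
  {"turn": [0,0,0],"xyz": [0,0,1.5],"jaw": 1},
  {"turn": [0,0,0],"xyz": [0,0,0],"jaw": 1},
])

```text
time: 7.22
position: [0.5837, 0.2273, 0.0957]
eef_rot: [-3.129, -0.004, -1.462]
ft_force: [-0.2, 0.0, 0.7]
finger_gap: 0.0853
```

```bash
python3 d.py .5765 .234 .019 -83.5
```

```text
[0.58366077 0.2273284  0.0956964 ] [-179.26936107   -0.24528081  -83.76999664] [-0.2043631   0.0315264   0.66699031] 0.08529332709291891 [-0.51  0.79  0.14  1.72 -0.16  0.63 -1.74]
[-0.77  0.74  7.66] [-0.73 -0.25 -0.27]
```

play_rows([
  {"turn": [-0.7,-0.2,-0.2],"xyz": [-0.8,0.8,2.0],"jaw": 1},
  {"turn": [0,0,0],"xyz": [0,0.2,2.0],"jaw": 1},
  {"turn": [0,0,0],"xyz": [0,0,1.0],"jaw": 1},
])

```text
time: 7.47
position: [0.5785, 0.2297, 0.0477]
eef_rot: [-3.133, -0.002, -1.465]
ft_force: [-0.2, -0.7, -1.1]
finger_gap: 0.0851
```

```bash
python3 d.py .5765 .234 .018 -83.5
```

```text
[0.57849855 0.22967184 0.04773059] [-1.79525443e+02 -1.36176967e-01 -8.39208203e+01] [-0.21648076 -0.66592408 -1.12644244] 0.08513462869091977 [-0.5   0.86  0.12  1.75 -0.18  0.54 -1.73]
[-0.46  0.18  2.97] [-0.47 -0.14 -0.42]
```

play_rows([
  {"turn": [-0.4,-0.1,-0.3],"xyz": [-0.45,0.2,1.6],"jaw": 1},
  {"turn": [0,0,0],"xyz": [0,0,0.8],"jaw": 1},
  {"turn": [0,0,0],"xyz": [0,0,0],"jaw": 1},
])

```text
time: 7.72
position: [0.5788, 0.2301, 0.0234]
eef_rot: [-3.139, -0.003, -1.464]
ft_force: [-0.3, -0.8, 0.3]
finger_gap: 0.0852
```

```bash
python3 d.py .5765 .234 .018 -83.5
```

```text
[0.57878453 0.23010399 0.02341973] [-1.79824081e+02 -1.64391652e-01 -8.38717000e+01] [-0.31859219 -0.75152921  0.28834894] 0.08517628626417525 [-0.5   0.9   0.12  1.74 -0.18  0.51 -1.73]
[-0.41  0.19  0.54] [-0.18 -0.16 -0.37]
```

play_rows([
  {"turn": [-0.1,-0.1,-0.3],"xyz": [-0.6,0.2,0.4],"jaw": 1},
  {"turn": [0,0,0],"xyz": [0,0,0],"jaw": 0.6},
])

```text
time: 7.88
position: [0.5778, 0.2349, 0.0206]
eef_rot: [-3.138, -0.001, -1.46]
ft_force: [-0.2, 0.7, -0.1]
finger_gap: 0.0756
```

play_rows([
  {"turn": [0,0,0],"xyz": [0,0,0],"jaw": -0.2},
])

```text
time: 7.97
position: [0.5788, 0.2344, 0.022]
eef_rot: [-3.136, -0.002, -1.461]
ft_force: [-6.5, -4.4, 27.8]
finger_gap: 0.0644
```

play_rows([
  {"turn": [0,0,0],"xyz": [0,0,0],"jaw": -0.2},
])

```text
time: 8.05
position: [0.5793, 0.2343, 0.0232]
eef_rot: [-3.135, -0.002, -1.461]
ft_force: [-0.6, 0.6, -4.2]
finger_gap: 0.0632
```

play_rows([
  {"turn": [0,0,0],"xyz": [0,0,0],"jaw": -0.2},
])

```text
time: 8.13
position: [0.5796, 0.2343, 0.0238]
eef_rot: [-3.134, -0.002, -1.461]
ft_force: [-0.0, 0.0, -3.9]
finger_gap: 0.0637
```

play_rows([
  {"turn": [0,0,0],"xyz": [0,0,-2],"jaw": -0.2},
  {"turn": [0,0,0],"xyz": [0,0,-4],"jaw": -0.2},
  {"turn": [0,0,0],"xyz": [0,0,-3.5],"jaw": -0.2},
  {"turn": [0,0,0],"xyz": [0,0,0],"jaw": -0.2},
])

```text
time: 8.47
position: [0.5765, 0.2337, 0.1195]
eef_rot: [-3.141, -0.004, -1.461]
ft_force: [1.9, 0.3, -2.0]
finger_gap: 0.0637
```

```bash
python3 d.py .46 .0183 .12 -83.5; python3 look.py w8; python3 - <<'E'
from h import *
o,s=pickle.load(open("w8.pkl","rb"))
im=cv2.cvtColor(s["pixels"],cv2.COLOR_RGB2BGR);cv2.imwrite("pics/w8c.png",cv2.resize(im[180:360,130:380],None,fx=3.2,fy=3.2,interpolation=cv2.INTER_CUBIC))
E
```

```text
[0.57653698 0.23368192 0.11945846] [-179.96828361   -0.2124937   -83.68982057] [ 1.9340775   0.31379315 -1.97143361] 0.06368217544657948 [-0.52  0.76  0.15  1.71 -0.16  0.68 -1.75]
[2.013e+01 1.395e+01 1.000e-02] [-0.03 -0.21 -0.19]
8.4667 [0.57653698 0.23368192 0.11945846] [-3.1410391  -0.00370871 -1.46066292] [ 1.9340775   0.31379315 -1.97143361] 0.06368217544657948
```

View pics/w8c.png

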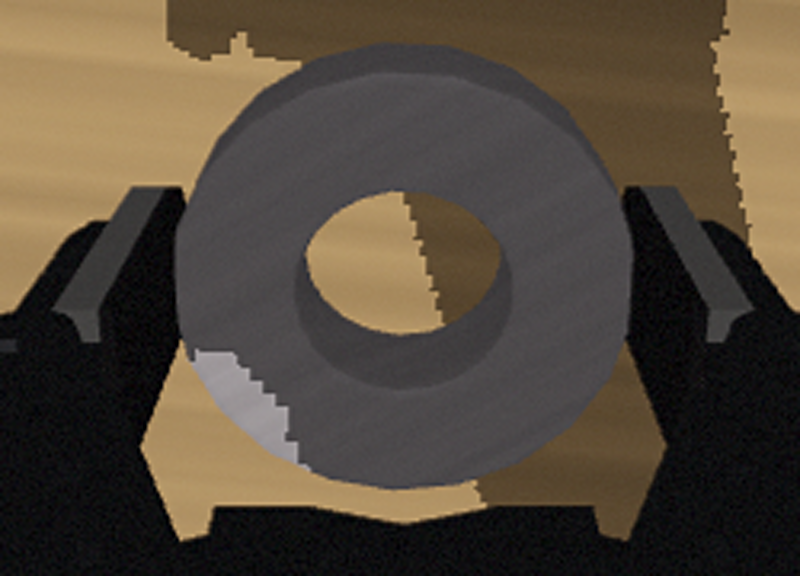

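```bash
python3 - <<'E'
from h import *
from scipy.optimize import least_squares
o,s=pickle.load(open("w8.pkl","rb"));T=s["T_tool_cam"]
# extremes of projected circles
ext=np.array([[175,632,72,488],[295,513,190,388]])/3.2+np.array([130,130,180,180])
a=np.linspace(0,2*np.pi,360)
def f(p):
    out=[]
    for r,e in zip((.033,.015),ext):
        q=np.array([proj(s,[p[0]+r*np.cos(t),p[1]+r*np.sin(t),p[2]],T) for t in a])
        out+=[q[:,0].min()-e[0],q[:,0].max()-e[1],q[:,1].min()-e[2],q[:,1].max()-e[3]]
    return out
q=least_squares(f,[0,0,0],diff_step=1e-3,x_scale=.01);print(q.x,q.fun)
E
```

```text
[0.00045317 0.00461454 0.01039224] [-0.92406358  1.07859949 -0.31318459 -0.08317444  1.12154397 -1.27678007
  1.59445786 -1.26252407]
```

play_rows([
  {"turn": [0,0,0],"xyz": [3.2,2.1,0],"jaw": -0.2},
  {"turn": [0,0,0],"xyz": [3.3,2.2,0],"jaw": -0.2},
  {"turn": [0,0,0],"xyz": [3.3,2.2,0],"jaw": -0.2},
  {"turn": [0,0,0],"xyz": [3.3,2.2,0],"jaw": -0.2},
  {"turn": [0,0,0],"xyz": [3.0,2.0,0],"jaw": -0.2},
  {"turn": [0,0,0],"xyz": [1.5,1.0,0],"jaw": -0.2},
  {"turn": [0,0,0],"xyz": [0,0,0],"jaw": -0.2},
])

```text
time: 9.1
position: [0.4695, 0.0428, 0.1111]
eef_rot: [3.133, -0.001, -1.452]
ft_force: [-1.2, -0.0, -2.6]
finger_gap: 0.0635
```

```bash
python3 d.py .4646 .0188 .12 -83.5; python3 look.py w9; python3 -c "
from h import *
d=pickle.load(open('s0.pkl','rb'))
for p in [[.46,.0183,.06],[.46,.0183,.012]]: print(proj(d['top'],p),proj(d['scene'],p))"
```

```text
[0.46954702 0.04275947 0.11109618] [ 1.79484615e+02 -3.03774369e-02 -8.31957859e+01] [-1.19144194 -0.02116202 -2.599817  ] 0.06352370311304778 [-0.21  0.62  0.09  2.12 -0.13  0.41 -1.47]
[ 2.32  0.78 -0.88] [ 0.52 -0.03  0.3 ]
9.1 [0.46954702 0.04275947 0.11109618] [ 3.13259749e+00 -5.30186293e-04 -1.45204039e+00] [-1.19144194 -0.02116202 -2.599817  ] 0.06352370311304778
[254.19278058 201.55468373] [251.19703702 172.32461399]
[254.56428359 202.20234067] [251.63129166 184.75260015]
```

View pics/w9.png

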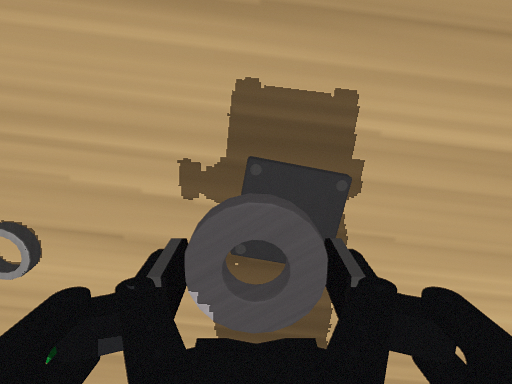

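play_rows([
  {"turn": [0.4,0,0.3],"xyz": [1.9,0.6,-0.5],"jaw": -0.2},
])

```text
time: 9.23
position: [0.4679, 0.0289, 0.1151]
eef_rot: [3.142, 0.003, -1.451]
ft_force: [1.3, 0.3, -2.3]
finger_gap: 0.0636
```

play_rows([
  {"turn": [0,0,0],"xyz": [0,0,0],"jaw": -0.2},
  {"turn": [0,0,0],"xyz": [0,0,0],"jaw": -0.2},
])

```text
time: 9.4
position: [0.4675, 0.0267, 0.1145]
eef_rot: [3.14, 0.002, -1.454]
ft_force: [0.4, 0.5, -3.4]
finger_gap: 0.0635
```

```bash
python3 d.py .4646 .0188 .12 -83.5; python3 look.py w10
```

```text
[0.46750907 0.02673833 0.11445481] [ 1.79924593e+02  1.18497688e-01 -8.33008900e+01] [ 0.38450771  0.46256632 -3.37655116] 0.06345674643762993 [-0.17  0.61  0.08  2.14 -0.12  0.4  -1.45]
[ 0.75  0.38 -0.56] [0.08 0.12 0.2 ]
9.4 [0.46750907 0.02673833 0.11445481] [ 3.14027656e+00  2.06817482e-03 -1.45387480e+00] [ 0.38450771  0.46256632 -3.37655116] 0.06345674643762993
```

View pics/w10.png

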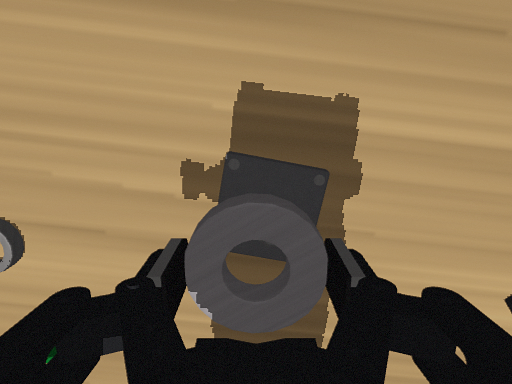

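```bash
python3 - <<'E'
from h import *
o,s=pickle.load(open("w10.pkl","rb"));T=wristT(s,o)
A=onplane(s,(228.5,151.5),.012,T);B=onplane(s,(329.5,170),.012,T);print(A,B,np.linalg.norm(A-B),np.degrees(np.arctan2(*(A-B)[[0,1]])))
m=(A+B)/2;t=(A-B)/np.linalg.norm(A-B);n=np.array([-t[1],t[0],0]);n*=-1 if n[0]>0 else 1
print("centre",m+.038*n)
E
```

```text
[0.50215973 0.04992066 0.012     ] [ 0.49745751 -0.02261451  0.012     ] 0.07268741914838363 3.709114222158854
centre [0.46188822 0.01611134 0.012     ]
```

play_rows([
  {"turn": [0,0,0.2],"xyz": [0.85,0.25,0],"jaw": -0.2},
  {"turn": [0,0,0],"xyz": [0,0,1],"jaw": -0.2},
  {"turn": [0,0,0],"xyz": [0,0,1],"jaw": -0.2},
  {"turn": [0,0,0],"xyz": [0,0,0],"jaw": -0.2},
])

```text
time: 9.78
position: [0.4677, 0.0194, 0.0933]
eef_rot: [-3.141, 0.002, -1.452]
ft_force: [-1.0, 0.3, -3.9]
finger_gap: 0.0634
```

```bash
python3 d.py .4656 .0177 .06 -83.5; python3 look.py w11
```

```text
[0.46765656 0.01944228 0.09327262] [-1.79973970e+02  1.04747276e-01 -8.32059408e+01] [-0.97348232  0.31240679 -3.9366278 ] 0.06341948549179434 [-0.15  0.65  0.07  2.15 -0.13  0.34 -1.43]
[0.15 0.23 3.33] [-0.03  0.1   0.29]
9.7833 [0.46765656 0.01944228 0.09327262] [-3.14113834e+00  1.82818485e-03 -1.45221762e+00] [-0.97348232  0.31240679 -3.9366278 ] 0.06341948549179434
```

View pics/w11.png

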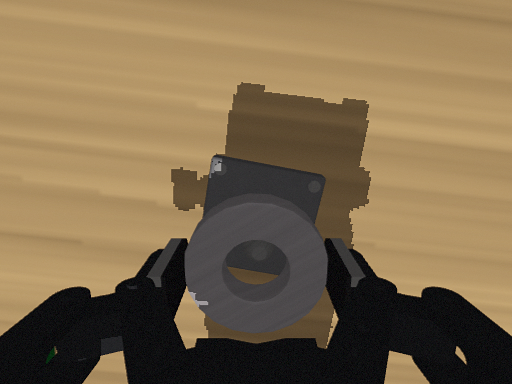

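```bash
python3 - <<'E'
from h import *
o,s=pickle.load(open("w11.pkl","rb"));T=wristT(s,o)
print(proj(s,[0,.0046,.0333],s["T_tool_cam"]), onplane(s,(259,250),.06,T))
im=cv2.cvtColor(s["pixels"],cv2.COLOR_RGB2BGR);cv2.imwrite("pics/w11c.png",cv2.resize(cv2.convertScaleAbs(im[225:310,210:310],alpha=1.8),None,fx=6,fy=6))
E
```

```text
[255.22714803 249.38258308] [0.46299517 0.01694894 0.06      ]
```

View pics/w11c.png

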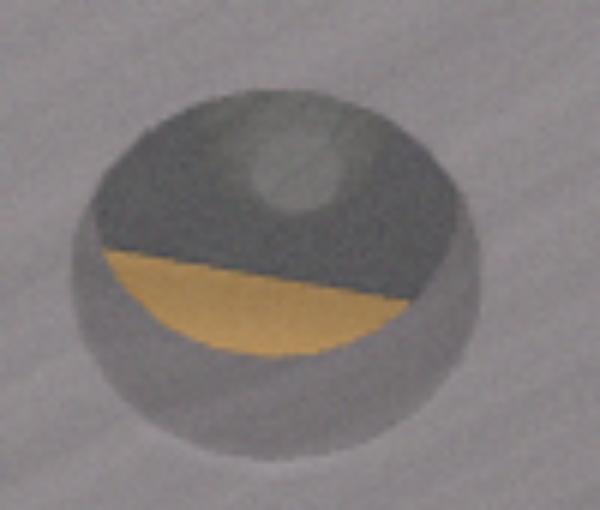

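play_rows([
  {"turn": [0,0,0.2],"xyz": [0.2,0.2,1.0],"jaw": -0.2},
  {"turn": [0,0,0],"xyz": [0.1,0.1,1.2],"jaw": -0.2},
  {"turn": [0,0,0],"xyz": [0,0,1.0],"jaw": -0.2},
])

```text
time: 10.08
position: [0.4682, 0.0172, 0.0631]
eef_rot: [-3.134, 0.002, -1.454]
ft_force: [-0.1, -0.2, -3.0]
finger_gap: 0.064
```

```bash
python3 d.py .4656 .0170 .037 -83.5; python3 look.py w12;  python3 - <<'E'
from h import *
o,s=pickle.load(open("w12.pkl","rb"))
im=cv2.cvtColor(s["pixels"],cv2.COLOR_RGB2BGR);cv2.imwrite("pics/w12c.png",cv2.resize(cv2.convertScaleAbs(im[225:310,210:310],alpha=1.8),None,fx=6,fy=6))
E
```

```text
[0.46816175 0.01724431 0.06314428] [-1.79593603e+02  1.12236954e-01 -8.32895537e+01] [-0.06829946 -0.15223881 -3.02811667] 0.06397829949804877 [-0.13  0.71  0.05  2.17 -0.13  0.26 -1.42]
[-0.    0.28  2.61] [-0.41  0.11  0.21]
10.0833 [0.46816175 0.01724431 0.06314428] [-3.13449969e+00  1.95890439e-03 -1.45367694e+00] [-0.06829946 -0.15223881 -3.02811667] 0.06397829949804877
```

View pics/w12c.png

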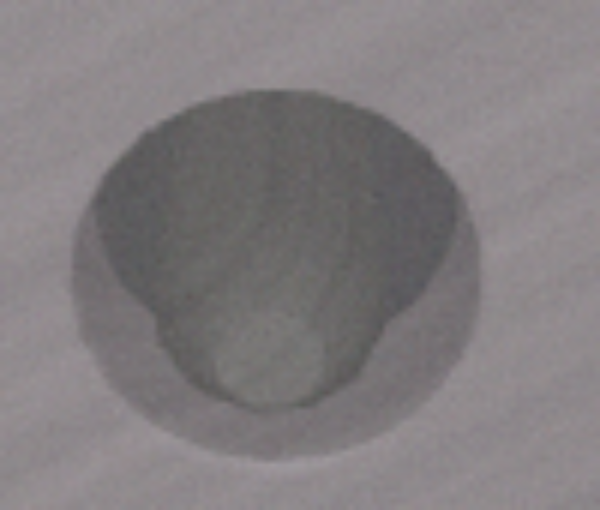

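q6 is near its 0.23 limit. I'll tilt the tips about 5° towards the base, about the jaw axis, to recover margin while lowering.

play_rows([
  {"turn": [-2.5,0,0],"xyz": [0,0,0.2],"jaw": -0.2},
  {"turn": [-2.0,0,0],"xyz": [0,0,0.3],"jaw": -0.2},
])

```text
time: 10.3
position: [0.4653, 0.0174, 0.0566]
eef_rot: [3.063, 0.003, -1.453]
ft_force: [0.8, 0.8, -3.2]
finger_gap: 0.0636
```

```bash
python3 d.py .4672 .0170 .040 -83.5
```

```text
[0.46533786 0.01736525 0.05655829] [ 1.75473555e+02  1.53393087e-01 -8.32759391e+01] [ 0.76249929  0.79357455 -3.17882692] 0.06355920402776086 [-0.14  0.74  0.07  2.1  -0.13  0.38 -1.42]
[ 0.06 -0.31  1.64] [4.53 0.14 0.23]
```

play_rows([
  {"turn": [0,0,0],"xyz": [0,-0.25,1.0],"jaw": -0.2},
  {"turn": [0,0,0],"xyz": [0,-0.05,0.3],"jaw": -0.2},
])

```text
time: 10.47
position: [0.4699, 0.0184, 0.0429]
eef_rot: [3.066, 0.002, -1.452]
ft_force: [-0.3, 0.2, -3.0]
finger_gap: 0.0636
```

play_rows([
  {"turn": [0,0,0],"xyz": [0,0,0.2],"jaw": -0.2},
])

```text
time: 10.55
position: [0.47, 0.0186, 0.0404]
eef_rot: [3.067, 0.002, -1.452]
ft_force: [-0.6, -0.3, -3.4]
finger_gap: 0.0632
```

```bash
python3 d.py .4672 .0170 .038 -83.5
```

```text
[0.47003839 0.01856251 0.04039521] [ 1.75715085e+02  1.43071592e-01 -8.31855304e+01] [-0.60328467 -0.29608484 -3.35784056] 0.0631808628333125 [-0.14  0.78  0.06  2.1  -0.13  0.35 -1.42]
[0.12 0.28 0.26] [4.29 0.13 0.32]
```

play_rows([
  {"turn": [0,0,0],"xyz": [0.1,0.2,0.15],"jaw": -0.2},
])

```text
time: 10.63
position: [0.4682, 0.0176, 0.0387]
eef_rot: [3.068, 0.003, -1.451]
ft_force: [-0.8, 0.5, -3.7]
finger_gap: 0.0632
```

play_rows([
  {"turn": [0,0,0],"xyz": [0,0,0.1],"jaw": -0.2},
])

```text
time: 10.72
position: [0.4671, 0.0173, 0.0375]
eef_rot: [3.066, 0.003, -1.452]
ft_force: [-0.8, 0.7, -2.7]
finger_gap: 0.0638
```

play_rows([
  {"turn": [0,0,0],"xyz": [0,0,0.15],"jaw": -0.2},
])

```text
time: 10.8
position: [0.4667, 0.0173, 0.036]
eef_rot: [3.067, 0.003, -1.452]
ft_force: [0.3, 1.7, -2.3]
finger_gap: 0.0638
```

play_rows([
  {"turn": [0,0,0],"xyz": [0,0,0.15],"jaw": -0.2},
])

```text
time: 10.88
position: [0.4663, 0.0173, 0.0348]
eef_rot: [3.067, 0.003, -1.452]
ft_force: [-1.1, 0.1, 2.8]
finger_gap: 0.0637
```

play_rows([
  {"turn": [0,0,0],"xyz": [0,0,0.15],"jaw": -0.2},
])

```text
time: 10.97
position: [0.4661, 0.0173, 0.0341]
eef_rot: [3.067, 0.003, -1.452]
ft_force: [-2.9, 0.3, 24.7]
finger_gap: 0.0638
```

play_rows([
  {"turn": [0,0,0],"xyz": [0,0,0],"jaw": 0.8},
  {"turn": [0,0,0],"xyz": [0,0,0],"jaw": 0.8},
  {"turn": [0,0,0],"xyz": [0,0,0],"jaw": 0.9},
])

```text
time: 11.22
position: [0.4668, 0.0171, 0.0352]
eef_rot: [3.07, 0.003, -1.452]
ft_force: [-0.2, 0.6, -0.0]
finger_gap: 0.0812
```

play_rows([
  {"turn": [0,0,0],"xyz": [0,0,-2],"jaw": 1},
  {"turn": [2,0,0],"xyz": [0,0,-3.5],"jaw": 1},
  {"turn": [2,0,0],"xyz": [0,0,-3.5],"jaw": 1},
  {"turn": [0,0,0],"xyz": [0,0,-0.5],"jaw": 1},
])

```text
time: 11.55
position: [0.4714, 0.0171, 0.1309]
eef_rot: [3.137, 0.003, -1.453]
ft_force: [-0.0, -1.1, -0.3]
finger_gap: 0.0855
```

```bash
python3 d.py .41 -.21 .16 -83.5; python3 look.py w13
```

```text
[0.47137978 0.01714001 0.13088503] [ 1.79735722e+02  1.76423709e-01 -8.32263448e+01] [-0.01381706 -1.1108711  -0.26450153] 0.08550430758367096 [-0.15  0.58  0.09  2.11 -0.12  0.45 -1.43]
[21.82  8.79 -2.94] [0.26 0.18 0.27]
11.55 [0.47137978 0.01714001 0.13088503] [ 3.13698013e+00  3.07917460e-03 -1.45257374e+00] [-0.01381706 -1.1108711  -0.26450153] 0.08550430758367096
```

View pics/w13.png

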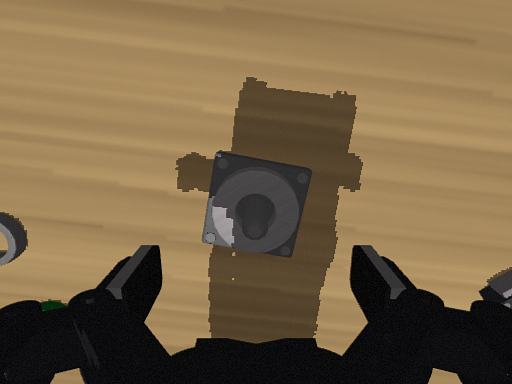

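The broad collar lies flat on the foot with the post through it (px 255,210). Before picking the cutter block I'll fit the arm kinematics from the logged states, to judge the q6 margin at that radius.

```bash
cat > fk.py <<'E'
from h import *
from scipy.optimize import least_squares
import glob
D=[pickle.load(open(f,"rb"))[0] for f in sorted(glob.glob("w*.pkl"))]
def fk(q,p):
    s1=p[9];R0=R.from_euler('z',q[0]*s1+p[7]); pos=np.array([0,0,p[0]])
    a=R0
    sg=p[10:]
    a=a*R.from_euler('y',sg[0]*q[1]); pos=pos+a.apply([p[4],0,p[1]])
    a=a*R.from_euler('z',sg[1]*q[2]); a=a*R.from_euler('y',sg[2]*q[3]); pos=pos+a.apply([p[5],0,p[2]])
    a=a*R.from_euler('z',sg[3]*q[4]); a=a*R.from_euler('y',sg[4]*q[5]); pos=pos+a.apply([p[6],0,p[3]])
    a=a*R.from_euler('z',sg[5]*q[6]+p[8]); return pos,a
E
python3 - <<'E'
from fk import *
import itertools
best=None
for sg in itertools.product([1,-1],repeat=4):
    s1,s3,s5,s7=sg
    def pars(x): return np.r_[x,s1,1,s3,1,s5,1,s7]
    def f(x):
        o=[]
        for d in D:
            P,a=fk(d["joints"],pars(x)); o+=list((P-d["position"])*10); o+=list((R.from_euler('xyz',d["eef_rot"]).inv()*a).as_rotvec())
        return o
    for y7 in (0,np.pi/2,np.pi,-np.pi/2):
        r=least_squares(f,[.34,.4,.4,.25,0,0,0,0,y7])
        if best is None or r.cost<best[0]: best=(r.cost,pars(r.x)); print(r.cost,sg,r.x.round(4))
np.save("fk.npy",best[1])
E
```

```text
39.88092179720534 (1, 1, 1, 1) [-4.0336  0.1702  0.0814 -3.5525 -0.9804  0.2329 -1.2507 -0.3471 -0.599 ]
39.88092176408437 (1, 1, 1, 1) [-4.0336  0.1702  0.0814 -3.5524 -0.9804  0.2329 -1.2507 -0.3471 -0.599 ]
39.88092176124627 (1, 1, 1, 1) [-4.0336  0.1702  0.0814 -3.5524 -0.9804  0.2329 -1.2507 -0.3471  5.6842]
39.880921732796494 (1, 1, 1, 1) [-4.0335  0.1702  0.0814 -3.5524 -0.9804  0.2329 -1.2507 -0.3471 -0.599 ]
30.362210191433793 (1, 1, -1, 1) [ 1.8132  0.9681  0.1434  2.6064 -0.2994 -0.146   0.2207 -0.6442 -1.0952]
2.261266031761303 (-1, 1, 1, 1) [-0.5591  0.6367  0.373  -0.5049  0.0307 -0.0363  0.0991 -0.1402 -0.1704]
2.261266031761213 (-1, 1, 1, 1) [-0.5591  0.6367  0.373  -0.5049  0.0307 -0.0363  0.0991 -0.1402 -0.1704]
2.2612660317611986 (-1, 1, 1, 1) [-0.5591  0.6367  0.373  -0.5049  0.0307 -0.0363  0.0991 -0.1402 -0.1704]
0.4195559804014835 (-1, 1, 1, -1) [-0.5591  0.6367  0.373  -0.5049  0.0307 -0.0363  0.0991 -0.1402 -2.9414]
0.41955598040085396 (-1, 1, 1, -1) [-0.5591  0.6367  0.373  -0.5049  0.0307 -0.0363  0.0991 -0.1402  3.3417]
0.4195559804003635 (-1, 1, 1, -1) [-0.5591  0.6367  0.373  -0.5049  0.0307 -0.0363  0.0991 -0.1402  3.3417]
0.2099614726561258 (-1, 1, -1, -1) [-0.606   0.5853  0.3689 -0.562  -0.0267 -0.0197  0.011  -0.0441 -3.0445]
0.20996147265579634 (-1, 1, -1, -1) [-0.606   0.5853  0.3689 -0.562  -0.0267 -0.0197  0.011  -0.0441  3.2386]
0.148326551054496 (-1, -1, 1, -1) [-4.2000e-03  5.7300e-01  3.8270e-01  1.5000e-03 -2.0000e-03 -7.0000e-03
  1.2600e-02 -4.6800e-02 -2.9893e+00]
0.14832655105416806 (-1, -1, 1, -1) [-4.2000e-03  5.7300e-01  3.8270e-01  1.5000e-03 -2.0000e-03 -7.0000e-03
  1.2600e-02 -4.6800e-02  3.2939e+00]
0.00963075503982267 (-1, -1, -1, -1) [ 2.1640e-01  5.5630e-01  3.7880e-01  2.1490e-01 -1.1600e-02  1.1000e-03
 -1.4500e-02 -4.4100e-02  3.0975e+00]
```

```bash
python3 - <<'E'
from fk import *
S=np.array([-1,1,-1,1,-1,1,-1.])
def pars(x): return np.r_[x[:9],S]
def f(x):
    o=[]
    for d in D:
        P,a=fk(d["joints"]+np.r_[0,x[9:14],0],pars(x)); o+=list((P-d["position"])*10); o+=list((R.from_euler('xyz',d["eef_rot"]).inv()*a).as_rotvec())
    o+=list(.02*x[9:14]);return o
r=least_squares(f,[.34,.4,.4,.25,0,0,0,0,np.pi]+[0]*5)
print(r.cost,r.x.round(4)); np.save("fkx.npy",r.x)
F=lambda q:fk(np.asarray(q)+np.r_[0,r.x[9:14],0],pars(r.x))
for d in D[:4]: P,a=F(d["joints"]);print((P-d["position"]).round(4))
lo=np.array([-3.06,-.37,-1.25,.18,-1.1,.23,-2.94]);hi=np.array([3.06,2.12,1.32,2.47,4.24,1.98,2.94])
def ik(pos,rpy,q3,q0):
    Rt=R.from_euler('xyz',rpy)
    g=lambda q:np.r_[(F(q)[0]-pos)*20,(Rt.inv()*F(q)[1]).as_rotvec()*3,5*(q[2]-q3)]
    s=least_squares(g,np.clip(q0,lo+.01,hi-.01),bounds=(lo-.5,hi+.5));return s
q0=D[-1]["joints"]
for name,pos,yaw in [("cut",[.401,-.2225,.03],-.785),("cut",[.401,-.2225,.03],2.356),("st",[.461,.017,.055],-1.452),("nar",[.406,.23,.026],-1.452)]:
    for q3 in (-1,-.7,-.4,0,.1,.4,.7,1):
        s=ik(pos,[np.pi,0,yaw],q3,q0); print(name,q3,round(s.cost,5),s.x.round(2))
E
```

```text
0.001851312066524288 [ 2.6180e-01  5.5240e-01  3.7930e-01  2.5860e-01 -9.5200e-02  2.5400e-02
 -3.0000e-03 -2.3100e-02  3.0764e+00  1.6560e-01  3.4700e-02 -2.3340e-01
 -4.6900e-02  7.3400e-02]
[ 0.0002  0.0023 -0.0005]
[-0.0001  0.0008 -0.0001]
[-0.0001  0.001  -0.    ]
[-0.0003  0.001   0.    ]
cut -1 0.0 [ 1.12  1.08 -1.    2.27  1.57  0.82 -1.62]
cut -0.7 0.0 [ 0.96  0.92 -0.7   2.23  1.36  0.52 -1.49]
cut -0.4 0.0 [ 0.76  0.82 -0.4   2.2   1.01  0.3  -1.21]
cut 0 0.0 [ 0.46  0.78 -0.    2.19 -0.07  0.17 -0.23]
cut 0.1 0.0 [ 0.38  0.78  0.1   2.2  -0.39  0.19  0.06]
cut 0.4 0.0 [ 0.16  0.83  0.4   2.21 -1.02  0.34  0.61]
cut 0.7 0.0 [-0.03  0.95  0.7   2.24 -1.33  0.59  0.84]
cut 1 0.0 [-0.18  1.13  1.    2.28 -1.51  0.9   0.96]
cut -1 1.63929 [ 1.28  1.   -0.79  2.33 -1.53 -0.27 -1.47]
cut -0.7 0.52377 [ 1.05  0.89 -0.6   2.31 -1.6  -0.27 -1.55]
cut -0.4 0.10238 [ 0.78  0.82 -0.38  2.29 -1.6  -0.27 -1.71]
cut 0 0.0 [ 0.46  0.78  0.    2.19 -0.07  0.17 -3.38]
cut 0.1 0.0 [ 0.38  0.78  0.1   2.2  -0.39  0.19 -3.08]
cut 0.4 0.0 [ 0.16  0.83  0.4   2.21 -1.02  0.34 -2.54]
cut 0.7 0.0
[... 280 characters left out ...]
  0.73  0.    2.18 -0.04  0.23 -1.47]
st 0.1 0.0 [-0.16  0.73  0.1   2.18 -0.3   0.24 -1.25]
st 0.4 0.0 [-0.38  0.78  0.4   2.2  -0.87  0.37 -0.74]
st 0.7 0.0 [-0.58  0.89  0.7   2.23 -1.21  0.59 -0.47]
st 1 0.0 [-0.73  1.07  1.    2.27 -1.42  0.88 -0.31]
nar -1 0.0 [ 0.09  1.09 -1.    2.25  1.56  0.83 -3.3 ]
nar -0.7 0.0 [-0.07  0.93 -0.7   2.21  1.35  0.53 -3.16]
nar -0.4 0.0 [-0.27  0.83 -0.4   2.18  0.99  0.3  -2.88]
nar 0 0.0 [-0.56  0.79  0.    2.17 -0.07  0.17 -1.93]
nar 0.1 0.0 [-0.64  0.79  0.1   2.18 -0.38  0.19 -1.64]
nar 0.4 0.0 [-0.86  0.85  0.4   2.19 -1.01  0.35 -1.1 ]
nar 0.7 0.0 [-1.05  0.96  0.7   2.22 -1.32  0.59 -0.86]
nar 1 0.0 [-1.2   1.14  1.    2.26 -1.51  0.91 -0.74]
```

```bash
cat > plan.py <<'E'
import sys
from h import *
from bench import env
# plan.py x y z yaw n : per-row deltas
x,y,z,yaw,n=[float(v) for v in sys.argv[1:]];n=int(n)
o=env.observe();P=o["position"];y0=o["eef_rot"][2];print(P,np.degrees(o["eef_rot"]))
dy=np.radians(yaw)-y0
Rm=R.from_euler('xyz',o["eef_rot"])
for k in range(n):
    a=R.from_euler('xyz',[np.pi,0,y0+dy*k/n]); print(np.round(a.inv().apply((np.array([x,y,z])-P)/n)*100,1),round(-np.degrees(dy)/n,1))
E
python3 plan.py .405 -.215 .17 -45 7
```

```text
[0.47152091 0.0172506  0.13014433] [ 1.79688470e+02  1.77895973e-01 -8.32156273e+01]
[ 3.2  1.3 -0.6] -5.5
[ 3.   1.6 -0.6] -5.5
[ 2.9  1.9 -0.6] -5.5
[ 2.7  2.2 -0.6] -5.5
[ 2.5  2.4 -0.6] -5.5
[ 2.2  2.6 -0.6] -5.5
[ 2.   2.8 -0.6] -5.5
```

play_rows([
  {"turn": [0.3,0,-5.5],"xyz": [3.2,1.3,-0.6],"jaw": 0.45},
  {"turn": [0,0,-5.5],"xyz": [3.0,1.6,-0.6],"jaw": 0.45},
  {"turn": [0,0,-5.5],"xyz": [2.9,1.9,-0.6],"jaw": 0.45},
  {"turn": [0,0,-5.5],"xyz": [2.7,2.2,-0.6],"jaw": 0.45},
  {"turn": [0,0,-5.5],"xyz": [2.5,2.4,-0.6],"jaw": 0.45},
  {"turn": [0,0,-4],"xyz": [1.8,2.2,-0.6],"jaw": 0.45},
  {"turn": [0,0,-2],"xyz": [0.7,0.8,0],"jaw": 0.45},
  {"turn": [0,0,0],"xyz": [0,0,0],"jaw": 0.45},
])

```text
time: 12.27
position: [0.4178, -0.1914, 0.1615]
eef_rot: [-3.139, 0.007, -0.826]
ft_force: [0.3, 0.9, 0.3]
finger_gap: 0.0621
```

```bash
python3 d.py .401 -.2225 .1 -45; python3 look.py w14
```

```text
[ 0.41778198 -0.19144157  0.16151904] [-179.84615564    0.40940849  -47.32020301] [0.30678214 0.85919583 0.29267218] 0.06205410654679058 [ 0.48  0.52 -0.15  2.12  0.14  0.52 -0.6 ]
[1.19 3.36 6.13] [-0.16  0.41 -2.32]
12.2667 [ 0.41778198 -0.19144157  0.16151904] [-3.13890756  0.00714553 -0.82589335] [0.30678214 0.85919583 0.29267218] 0.06205410654679058
```

View pics/w14.png

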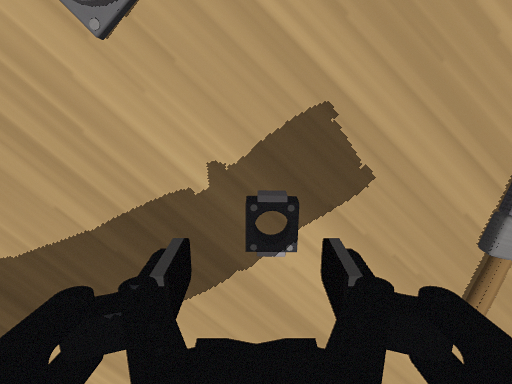

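```bash
python3 - <<'E'
from h import *
o,s=pickle.load(open("w14.pkl","rb"));T=wristT(s,o)
im=cv2.cvtColor(s["pixels"],cv2.COLOR_RGB2BGR);cv2.imwrite("pics/w14c.png",cv2.resize(cv2.convertScaleAbs(im[180:270,225:325],alpha=1.7),None,fx=6,fy=6,interpolation=cv2.INTER_CUBIC))
E
```

```text
(no output)
```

View pics/w14c.png

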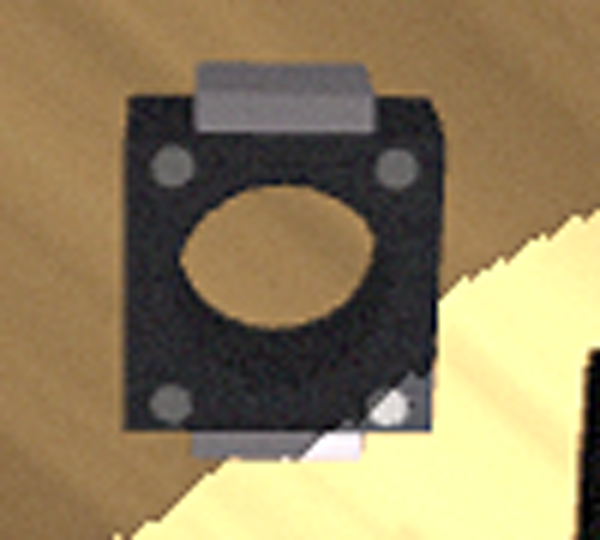

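```bash
python3 - <<'E'
from h import *
o,s=pickle.load(open("w14.pkl","rb"));T=wristT(s,o)
p=np.array([[172,166],[398,168],[171,403],[388,406]])/6+[225,180]
W=np.array([onplane(s,a,.022,T) for a in p]);print(W.mean(0))
for a,b in((0,1),(2,3),(2,0),(3,1)): d=W[b]-W[a];print(np.linalg.norm(d),np.degrees(np.arctan2(d[1],d[0])))
E
python3 d.py .401 -.2225 .1 -47.5
```

```text
[ 0.40157658 -0.22466871  0.022     ]
0.0322877978716902 -47.72223392411958
0.032131422443953 -47.99698774532956
0.036855457832542245 42.360474540448116
0.037009645384457265 42.117468140996316
[ 0.41775702 -0.1903841   0.16139864] [-179.85373463    0.45139733  -47.3622179 ] [ 0.12280285 -0.69011694  0.97412489] 0.06179183741226909 [ 0.48  0.52 -0.15  2.12  0.14  0.52 -0.6 ]
[1.28 3.42 6.12] [-0.15  0.45  0.14]
```

```bash
cat > sim.py <<'E'
from fk import *
x=np.load("fkx.npy");S=np.array([-1,1,-1,1,-1,1,-1.])
F=lambda q:fk(np.asarray(q)+np.r_[0,x[9:14],0],np.r_[x[:9],S])
def step(q,pos,Rt):
    for _ in range(4):
        P,a=F(q);e=np.r_[pos-P,(Rt*a.inv()).as_rotvec()]
        J=np.zeros((6,7))
        for i in range(7):
            d=q.copy();d[i]+=1e-5;P2,a2=F(d);J[:,i]=np.r_[(P2-P),(a2*a.inv()).as_rotvec()]/1e-5
        q=q+J.T@np.linalg.solve(J@J.T+1e-6*np.eye(6),e)
    return q
def traj(q,pos,yaw,n=20,tilt=(np.pi,0)):
    P,a=F(q);y0=a.as_euler('xyz');dy=yaw-y0[2]
    e=np.array([tilt[0],tilt[1],yaw])-y0; e=(e+np.pi)%(2*np.pi)-np.pi; e[2]=dy
    for k in range(1,n+1):
        q=step(q,P+(np.array(pos)-P)*k/n,R.from_euler('xyz',y0+e*k/n))
    return q
E
python3 - <<'E'
from sim import *
g=lambda n:pickle.load(open(n+".pkl","rb"))[0]
a,b=g("w13"),g("w14");print("real",b["joints"].round(2)," sim",traj(a["joints"],b["position"],b["eef_rot"][2]).round(2))
a,b=g("w6"),g("w7");print("real",b["joints"].round(2)," sim",traj(a["joints"],b["position"],b["eef_rot"][2]).round(2))
q=b=g("w14")["joints"];p=[.4015,-.2245,.16]
for yw in (-47.8,-20,10,40,70,100,132.2): q=traj(q,p,np.radians(yw));print(yw,q.round(2))
print("down",traj(q,[.4015,-.2245,.03],np.radians(132.2)).round(2))
q=g("w14")["joints"]
for yw in (-70,-100,-130,-160,-190,-227.8): q=traj(q,p,np.radians(yw));print(yw,q.round(2))
E
```

```text
real [ 0.48  0.52 -0.15  2.12  0.14  0.52 -0.6 ]  sim [ 0.46  0.51 -0.1   2.12  0.12  0.5  -0.53]
real [-0.52  0.68  0.17  1.69 -0.14  0.76 -1.76]  sim [-0.51  0.68  0.15  1.68 -0.14  0.79 -1.77]
-47.8 [ 0.57  0.52 -0.14  2.12  0.17  0.5  -0.49]
-20 [ 0.66  0.52 -0.26  2.13  0.31  0.51 -0.13]
10 [ 0.76  0.54 -0.39  2.13  0.46  0.53  0.27]
40 [ 0.86  0.57 -0.53  2.14  0.61  0.56  0.67]
70 [ 0.95  0.6  -0.66  2.16  0.75  0.61  1.07]
100 [ 1.03  0.65 -0.79  2.17  0.88  0.66  1.48]
132.2 [ 1.11  0.71 -0.93  2.19  1.01  0.74  1.92]
down [ 0.92  0.89 -0.64  2.22  1.31  0.48  1.65]
-70 [ 0.49  0.51 -0.04  2.12  0.06  0.5  -0.79]
-100 [ 0.39  0.52  0.09  2.12 -0.09  0.5  -1.18]
-130 [ 0.29  0.53  0.22  2.13 -0.24  0.52 -1.58]
-160 [ 0.19  0.55  0.35  2.14 -0.39  0.54 -1.98]
-190 [ 0.1   0.57  0.48  2.15 -0.54  0.57 -2.38]
-227.8 [-0.26  1.4   1.73  2.33 -1.42  1.66 -8.45]
```

The pinv controller model matches the log. Spinning the wrist by +180° gives the same grasp and swings the elbow out, so q6 gets margin. I'll check the carry to the stand in the same way.

```bash
python3 - <<'E'
from sim import *
g=lambda n:pickle.load(open(n+".pkl","rb"))[0]
q=g("w14")["joints"];p=[.4015,-.2245,.16];y=np.radians(132.2)
for n in (1,2,3,4): q=traj(q,p,np.radians(-47.8+45*n))
q=traj(q,[.4015,-.2245,.03],y);print("pick",q.round(2))
q=traj(q,[.4015,-.2245,.13],y);print(q.round(2))
for yy in (132.2,100):
  k=traj(q,[.461,.017,.13],np.radians(yy));print("stand hi",yy,k.round(2))
  k=traj(k,[.461,.017,.055],np.radians(yy));print("stand lo",k.round(2))
k=traj(k,[.461,.017,.15],np.radians(yy));
for yy in (132,100,70): kk=traj(k,[.406,.23,.15],np.radians(yy));print("nar hi",kk.round(2));kk=traj(kk,[.406,.23,.026],np.radians(yy));print(yy,"nar",kk.round(2))
E
python3 d.py .4015 -.2245 .15 -47.8
```

```text
pick [ 0.92  0.89 -0.64  2.22  1.3   0.48  1.65]
[ 1.07  0.75 -0.86  2.2   1.07  0.68  1.87]
stand hi 132.2 [ 0.5   0.73 -0.82  2.2   1.03  0.65  1.36]
stand lo [ 0.39  0.84 -0.66  2.21  1.2   0.5   1.2 ]
stand hi 100 [ 0.42  0.68 -0.69  2.18  0.89  0.58  0.91]
stand lo [ 0.3   0.79 -0.52  2.2   1.04  0.4   0.77]
nar hi [ 0.03  0.69 -0.83  2.17  0.96  0.69  0.95]
132 nar [-0.16  0.87 -0.56  2.2   1.22  0.42  0.7 ]
nar hi [-0.05  0.64 -0.7   2.15  0.82  0.62  0.51]
100 nar [-0.25  0.84 -0.43  2.19  1.03  0.32  0.28]
nar hi [-0.14  0.6  -0.57  2.14  0.68  0.57  0.1 ]
70 nar [-0.32  0.81 -0.32  2.18  0.85  0.26 -0.08]
[ 0.41775702 -0.1903841   0.16139864] [-179.85373463    0.45139733  -47.3622179 ] [ 0.12280285 -0.69011694  0.97412489] 0.06179183741226909 [ 0.48  0.52 -0.15  2.12  0.14  0.52 -0.6 ]
[1.42 3.51 1.12] [-0.14  0.45  0.44]
```

play_rows([
  {"turn": [0,0.4,-3],"xyz": [0.8,1.8,0],"jaw": 0.45},
  {"turn": [0,0,-7],"xyz": [0.5,1.2,0],"jaw": 0.45},
  {"turn": [0,0,-7],"xyz": [0,0,0],"jaw": 0.45},
  {"turn": [0,0,-7],"xyz": [0,0,0],"jaw": 0.45},
  {"turn": [0,0,-7],"xyz": [0,0,0],"jaw": 0.45},
  {"turn": [0,0,-7],"xyz": [0,0,0],"jaw": 0.45},
  {"turn": [0,0,-7],"xyz": [0,0,0],"jaw": 0.45},
  {"turn": [0,0,-7],"xyz": [0,0,0],"jaw": 0.45},
])

```text
time: 12.98
position: [0.4073, -0.2071, 0.1557]
eef_rot: [-3.127, 0.004, 0.108]
ft_force: [0.5, 0.2, -0.5]
finger_gap: 0.0623
```

```bash
python3 d.py .4015 -.2245 .15 132.2
```

```text
[ 0.40733065 -0.20708268  0.15570497] [-179.17327343    0.22056756    6.20998194] [ 0.47374658  0.15567452 -0.51717397] 0.06226406819751026 [ 0.71  0.55 -0.42  2.12  0.4   0.56  0.11]
[-0.77  1.68  0.55] [  -0.71   -0.79 -125.99]
```

play_rows([
  {"turn": [0,0,-7],"xyz": [-0.7,1.4,0],"jaw": 0.45},
  {"turn": [0,0,-7],"xyz": [0,0,0],"jaw": 0.45},
  {"turn": [0,0,-7],"xyz": [0,0,0],"jaw": 0.45},
  {"turn": [0,0,-7],"xyz": [0,0,0],"jaw": 0.45},
  {"turn": [0,0,-7],"xyz": [0,0,0],"jaw": 0.45},
  {"turn": [0,0,-7],"xyz": [0,0,0],"jaw": 0.45},
  {"turn": [0,0,-7],"xyz": [0,0,0],"jaw": 0.45},
  {"turn": [0,0,-7],"xyz": [0,0,0],"jaw": 0.45},
])

```text
time: 13.65
position: [0.4056, -0.2042, 0.1507]
eef_rot: [-3.119, -0.02, 1.108]
ft_force: [0.5, 0.4, -0.8]
finger_gap: 0.0619
```

```bash
python3 d.py .4015 -.2245 .15 132.2
```

```text
[ 0.40555735 -0.20417837  0.15071108] [-178.69231533   -1.15893938   63.48902393] [ 0.48225068  0.44205053 -0.77857315] 0.061930490210502766 [ 0.91  0.62 -0.71  2.12  0.64  0.65  0.86]
[-2.    0.54  0.02] [ -0.45  -1.8  -68.69]
```

play_rows([
  {"turn": [0,-0.5,-7],"xyz": [-0.8,0.2,0],"jaw": 0.45},
  {"turn": [0,-0.5,-7],"xyz": [-0.3,0,0],"jaw": 0.45},
  {"turn": [0,0,-7],"xyz": [-0.2,0,0],"jaw": 0.45},
  {"turn": [0,0,-7],"xyz": [-0.2,0,0],"jaw": 0.45},
  {"turn": [0,0,-7],"xyz": [-0.2,0,0],"jaw": 0.45},
  {"turn": [0,0,-7],"xyz": [0,0,0],"jaw": 0.45},
  {"turn": [0,0,-7],"xyz": [0,0,0],"jaw": 0.45},
  {"turn": [0,0,-7],"xyz": [0,0,0],"jaw": 0.45},
])

```text
time: 14.32
position: [0.4054, -0.2036, 0.146]
eef_rot: [-3.135, -0.035, 2.108]
ft_force: [-0.7, -0.1, -1.0]
finger_gap: 0.0615
```

```bash
python3 d.py .4015 -.2245 .13 132.2
```

```text
[ 0.4054316  -0.2035732   0.14598523] [-179.64810321   -2.01851134  120.76664476] [-0.69129991 -0.05890532 -0.95916541] 0.06151649826761148 [ 1.05  0.73 -0.97  2.11  0.84  0.8   1.64]
[-1.65 -1.4   1.55] [ -0.15  -2.05 -11.43]
```

play_rows([
  {"turn": [0,-1,-5.5],"xyz": [-0.9,-0.7,0.7],"jaw": 0.45},
  {"turn": [0,-1,-3.5],"xyz": [-0.6,-0.5,0.7],"jaw": 0.45},
  {"turn": [0,0,0],"xyz": [0,0,0],"jaw": 0.45},
  {"turn": [0,0,0],"xyz": [0,0,0],"jaw": 0.45},
])

```text
time: 14.65
position: [0.4052, -0.2141, 0.1291]
eef_rot: [3.14, -0.009, 2.283]
ft_force: [0.4, -0.1, 0.3]
finger_gap: 0.0619
```

```bash
python3 d.py .4015 -.2245 .10 132.2;python3 look.py w15
```

```text
[ 0.40522397 -0.21405031  0.12909323] [179.88409572  -0.50347977 130.8153333 ] [ 0.36107909 -0.06471719  0.25774634] 0.061873713445073815 [ 1.06  0.77 -0.97  2.13  0.95  0.78  1.74]
[-0.57 -0.97  2.9 ] [ 0.12 -0.5  -1.39]
14.65 [ 0.40522397 -0.21405031  0.12909323] [ 3.13956974 -0.00878738  2.28315828] [ 0.36107909 -0.06471719  0.25774634] 0.061873713445073815
```

View pics/w15.png

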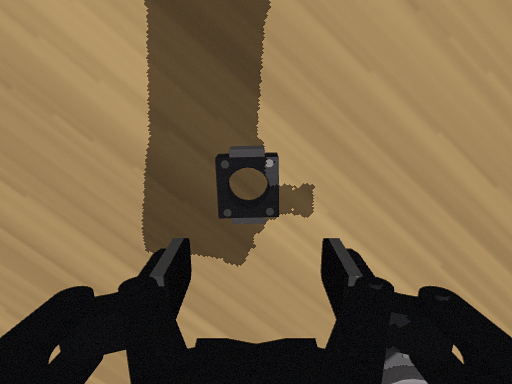

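```bash
python3 - <<'E'
from h import *
o,s=pickle.load(open("w15.pkl","rb"));T=wristT(s,o)
p=np.array([[225,164],[269.5,162.5],[227,213],[270,212]])
W=np.array([onplane(s,a,.022,T) for a in p]);print(W.mean(0))
for a,b in((0,1),(2,3),(2,0),(3,1)): d=W[b]-W[a];print(np.linalg.norm(d),np.degrees(np.arctan2(d[1],d[0])))
E
```

```text
[ 0.40121277 -0.22396406  0.022     ]
0.03212765715870308 132.68730380891515
0.03242058646971174 132.06318414283365
0.03737265723093043 -138.37539282061877
0.037721521185419396 -137.92350261836793
```

play_rows([
  {"turn": [0,-0.5,-1.2],"xyz": [-0.5,-0.8,1.5],"jaw": 0.45},
  {"turn": [0,0,0],"xyz": [-0.1,-0.1,2.0],"jaw": 0.45},
  {"turn": [0,0,0],"xyz": [0,0,1.0],"jaw": 0.45},
  {"turn": [0,0,0],"xyz": [0,0,0],"jaw": 0.45},
])

```text
time: 15.03
position: [0.4054, -0.221, 0.0842]
eef_rot: [3.137, 0.001, 2.302]
ft_force: [-0.1, -0.2, -0.3]
finger_gap: 0.0618
```

```bash
python3 d.py .4013 -.2243 .026 132.2
```

```text
[ 0.40536292 -0.22097865  0.08417625] [1.79714310e+02 6.99598067e-02 1.31886653e+02] [-0.06000625 -0.21264382 -0.26403118] 0.061808857250608334 [ 1.01  0.83 -0.89  2.16  1.09  0.7   1.66]
[ 0.03 -0.55  5.81] [ 0.29  0.07 -0.31]
```

play_rows([
  {"turn": [0.2,0,-0.2],"xyz": [0,-0.6,2.0],"jaw": 0.45},
  {"turn": [0,0,0],"xyz": [0,-0.1,2.0],"jaw": 0.45},
  {"turn": [0,0,0],"xyz": [0,0,0.6],"jaw": 0.45},
  {"turn": [0,0,0],"xyz": [0,0,0],"jaw": 0.45},
])

```text
time: 15.37
position: [0.4036, -0.2234, 0.0392]
eef_rot: [3.138, 0.004, 2.304]
ft_force: [-0.6, -0.4, -0.4]
finger_gap: 0.0622
```

```bash
python3 d.py .4013 -.2243 .026 132.2; python3 look.py w16
```

```text
[ 0.40363777 -0.22341762  0.03922234] [179.77191281   0.2110472  131.99304417] [-0.61202255 -0.43895001 -0.44609857] 0.06216632549124855 [ 0.96  0.9  -0.8   2.17  1.23  0.63  1.54]
[ 0.1  -0.24  1.32] [ 0.23  0.21 -0.21]
15.3667 [ 0.40363777 -0.22341762  0.03922234] [3.13761178 0.00368347 2.30371321] [-0.61202255 -0.43895001 -0.44609857] 0.06216632549124855
```

View pics/w16.png

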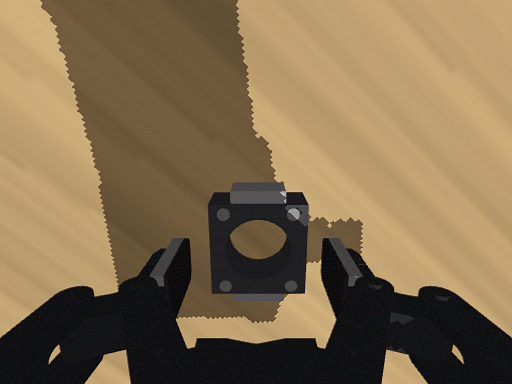

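play_rows([
  {"turn": [0.2,0.2,-0.2],"xyz": [0.15,-0.35,0.8],"jaw": 0.45},
  {"turn": [0,0,0],"xyz": [0,0,0.3],"jaw": 0.4},
  {"turn": [0,0,0],"xyz": [0,0,0],"jaw": 0.2},
])

```text
time: 15.67
position: [0.4021, -0.2246, 0.0304]
eef_rot: [3.139, 0.004, 2.308]
ft_force: [0.4, 0.2, 0.5]
finger_gap: 0.0515
```

play_rows([
  {"turn": [0,0,0],"xyz": [0,0,0],"jaw": -0.4},
])

```text
time: 15.75
position: [0.402, -0.2245, 0.031]
eef_rot: [3.139, 0.004, 2.307]
ft_force: [0.1, -0.3, -1.7]
finger_gap: 0.0442
```

play_rows([
  {"turn": [0,0,0],"xyz": [0,0,0],"jaw": -0.4},
  {"turn": [0,0,0],"xyz": [0,0,0],"jaw": -0.4},
])

```text
time: 15.92
position: [0.402, -0.2247, 0.0315]
eef_rot: [3.139, 0.005, 2.307]
ft_force: [0.4, -1.0, -2.4]
finger_gap: 0.0443
```

```bash
python3 d.py .4013 -.2243 .13 132.2; python3 look.py w17
```

```text
[ 0.40199292 -0.22474964  0.03154029] [179.87491775   0.2849142  132.17356302] [ 0.38247893 -1.0007716  -2.35459623] 0.0442608274054483 [ 0.96  0.91 -0.78  2.18  1.26  0.63  1.52]
[ 0.03  0.   -9.85] [ 0.13  0.28 -0.03]
15.9167 [ 0.40199292 -0.22474964  0.03154029] [3.13940956 0.00497269 2.30686386] [ 0.38247893 -1.0007716  -2.35459623] 0.0442608274054483
```

View pics/w17.png

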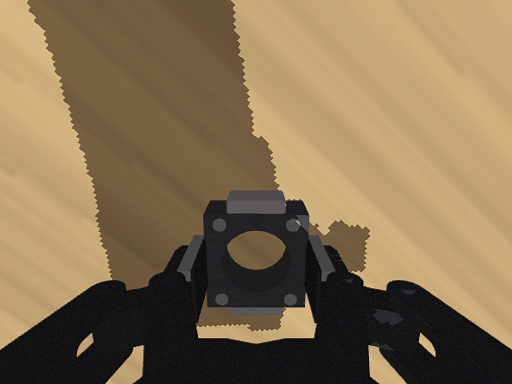

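```bash
python3 - <<'E'
from h import *
o,s=pickle.load(open("w17.pkl","rb"));T=s["T_tool_cam"]
p=np.array([[219,225],[293,225],[222,299],[290,299]])
W=np.array([onplane(s,a,.0087,T) for a in p]);print(W.round(4),W.mean(0))
E
python3 plan.py .461 .017 .14 132.2 7
```

```text
[[-0.0159 -0.019   0.0087]
 [ 0.0161 -0.019   0.0087]
 [-0.0156  0.0176  0.0087]
 [ 0.0159  0.0175  0.0087]] [ 0.00011368 -0.00074799  0.0087    ]
[ 0.40193525 -0.22478329  0.0314811 ] [179.87927104   0.28063423 132.17214412]
[ 2.   2.9 -1.6] -0.0
[ 2.   2.9 -1.6] -0.0
[ 2.   2.9 -1.6] -0.0
[ 2.   2.9 -1.6] -0.0
[ 2.   2.9 -1.6] -0.0
[ 2.   2.9 -1.6] -0.0
[ 2.   2.9 -1.6] -0.0
```

play_rows([
  {"turn": [0,0,0],"xyz": [0,0,-1.5],"jaw": -0.4},
  {"turn": [0,0,0],"xyz": [0,0,-3.5],"jaw": -0.4},
  {"turn": [0,0,0],"xyz": [0.5,0.7,-3.5],"jaw": -0.4},
  {"turn": [0,0,0],"xyz": [2.0,2.9,-1],"jaw": -0.4},
  {"turn": [0,0,0],"xyz": [2.0,2.9,0],"jaw": -0.4},
  {"turn": [0,0,0],"xyz": [2.0,2.9,0],"jaw": -0.4},
  {"turn": [0,0,0],"xyz": [2.0,2.9,0],"jaw": -0.4},
  {"turn": [0,0,0],"xyz": [2.0,2.9,0],"jaw": -0.4},
])

```text
time: 16.63
position: [0.4426, -0.0503, 0.1282]
eef_rot: [-3.136, 0.003, 2.281]
ft_force: [1.2, -0.3, -3.3]
finger_gap: 0.0445
```

```bash
python3 d.py .4605 .0165 .13 132.2
```

```text
[ 0.44259511 -0.05028351  0.12818409] [-179.70066618    0.18006162  130.69373155] [ 1.20726927 -0.25973031 -3.29638127] 0.044451870327337065 [ 0.66  0.74 -0.93  2.17  0.95  0.73  1.35]
[ 3.9   5.71 -0.22] [-0.3   0.18 -1.51]
```

play_rows([
  {"turn": [-0.2,0,-0.7],"xyz": [1.6,2.4,-0.2],"jaw": -0.4},
  {"turn": [0,0,-0.7],"xyz": [1.0,1.4,0],"jaw": -0.4},
  {"turn": [0,0,0],"xyz": [0.2,0.3,0],"jaw": -0.4},
  {"turn": [0,0,0],"xyz": [0,0,0],"jaw": -0.4},
  {"turn": [0,0,0],"xyz": [0,0,0],"jaw": -0.4},
])

```text
time: 17.05
position: [0.4569, 0.0094, 0.1313]
eef_rot: [3.136, 0.001, 2.32]
ft_force: [-0.1, -0.3, -3.1]
finger_gap: 0.0444
```

```bash
python3 d.py .4605 .0165 .13 132.2; python3 look.py w18
```

```text
[0.45690937 0.00941142 0.13126977] [1.79682335e+02 7.15389236e-02 1.32903117e+02] [-0.13655204 -0.30470589 -3.13028445] 0.04437373928832414 [ 0.54  0.74 -0.95  2.14  0.94  0.75  1.28]
[0.27 0.74 0.13] [0.32 0.07 0.7 ]
17.05 [0.45690937 0.00941142 0.13126977] [3.13604836e+00 1.24858976e-03 2.31959698e+00] [-0.13655204 -0.30470589 -3.13028445] 0.04437373928832414
```

View pics/w18.png

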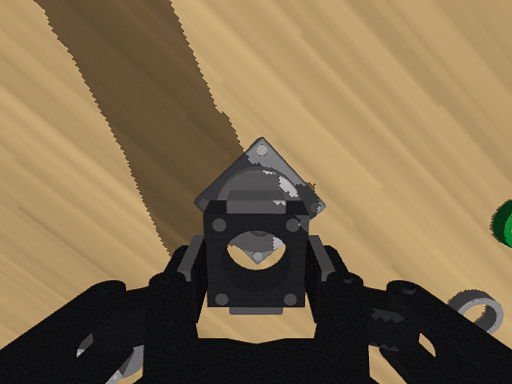

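Approaching. I'll centre it, then check the post against the bore.

play_rows([
  {"turn": [0.3,0,0.5],"xyz": [0.25,0.65,1.0],"jaw": -0.4},
  {"turn": [0,0,0],"xyz": [0,0,1.2],"jaw": -0.4},
  {"turn": [0,0,0],"xyz": [0,0,0.3],"jaw": -0.4},
  {"turn": [0,0,0],"xyz": [0,0,0],"jaw": -0.4},
])

```text
time: 17.43
position: [0.4585, 0.0076, 0.1048]
eef_rot: [-3.136, 0.003, 2.299]
ft_force: [0.4, -0.7, -1.9]
finger_gap: 0.0445
```

```bash
python3 d.py .4605 .0165 .10 132.2; python3 look.py w19;  python3 - <<'E'
from h import *
o,s=pickle.load(open("w19.pkl","rb"))
zt=o["position"][2]-.06
print("px of bore axis at post-top height",proj(s,[0.0001,-.0007,zt],s["T_tool_cam"]))
im=cv2.cvtColor(s["pixels"],cv2.COLOR_RGB2BGR);cv2.imwrite("pics/w19c.png",cv2.resize(cv2.convertScaleAbs(im[215:300,205:305],alpha=1.8),None,fx=6,fy=6))
E
```

```text
[0.45854286 0.00759658 0.10477298] [-179.66124832    0.19567542  131.71053894] [ 0.35889353 -0.71540128 -1.87050146] 0.044541556402969314 [ 0.49  0.78 -0.89  2.15  1.    0.71  1.2 ]
[0.54 0.74 0.47] [-0.34  0.19 -0.49]
17.4333 [0.45854286 0.00759658 0.10477298] [-3.13568032  0.00341518  2.29878256] [ 0.35889353 -0.71540128 -1.87050146] 0.044541556402969314
px of bore axis at post-top height [255.93650782 232.31788441]
```

View pics/w19c.png

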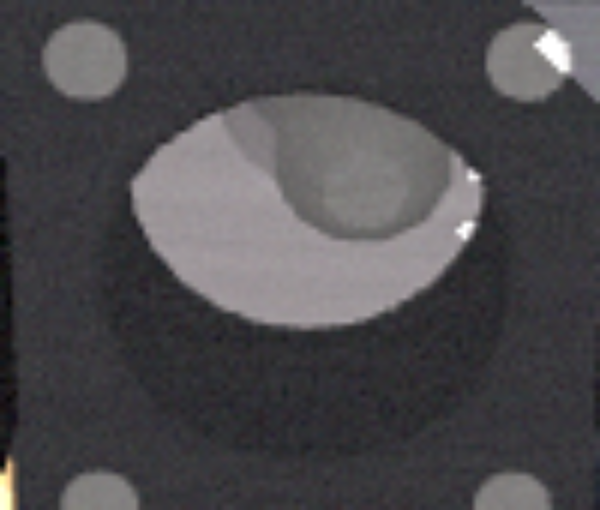

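play_rows([
  {"turn": [-0.3,0.2,-0.5],"xyz": [0.5,0.75,-0.1],"jaw": -0.4},
])

```text
time: 17.57
position: [0.4599, 0.0136, 0.1056]
eef_rot: [-3.137, 0.001, 2.304]
ft_force: [-0.6, -0.3, -3.1]
finger_gap: 0.0448
```

play_rows([
  {"turn": [0,0,0],"xyz": [0,0,0],"jaw": -0.4},
  {"turn": [0,0,0],"xyz": [0,0,0],"jaw": -0.4},
])

```text
time: 17.73
position: [0.4608, 0.0149, 0.1066]
eef_rot: [-3.14, 0.0, 2.305]
ft_force: [0.2, 0.3, -2.5]
finger_gap: 0.0445
```

```bash
python3 d.py .4608 .0168 .10 132.2
```

```text
[0.46081778 0.01486146 0.1066451 ] [-1.79935973e+02  2.25236864e-02  1.32046333e+02] [ 0.23497535  0.25172366 -2.51812074] 0.04445174971785451 [ 0.49  0.78 -0.89  2.14  1.    0.72  1.21]
[0.15 0.13 0.66] [-0.06  0.02 -0.15]
```

play_rows([
  {"turn": [0,0,0],"xyz": [0.2,0.2,0.6],"jaw": -0.4},
  {"turn": [0,0,0],"xyz": [0.1,0.1,0.2],"jaw": -0.4},
  {"turn": [0,0,0],"xyz": [0,0,0],"jaw": -0.4},
])

```text
time: 17.98
position: [0.4618, 0.0196, 0.0988]
eef_rot: [3.141, 0.002, 2.304]
ft_force: [-0.3, -0.5, -3.1]
finger_gap: 0.0443
```

```bash
python3 d.py .4608 .0168 .10 132.2; python3 look.py w20;  python3 - <<'E'
from h import *
o,s=pickle.load(open("w20.pkl","rb"))
zt=o["position"][2]-.06
print("px of bore axis at post-top height",proj(s,[0.0001,-.0007,zt],s["T_tool_cam"]))
im=cv2.cvtColor(s["pixels"],cv2.COLOR_RGB2BGR);cv2.imwrite("pics/w20c.png",cv2.resize(cv2.convertScaleAbs(im[215:300,205:305],alpha=1.8),None,fx=6,fy=6))
E
```

```text
[0.46180078 0.01959118 0.09882588] [1.79960158e+02 9.22541402e-02 1.32024734e+02] [-0.27620874 -0.49460984 -3.11071399] 0.044304395826807515 [ 0.47  0.8  -0.88  2.15  1.02  0.7   1.18]
[-0.14 -0.26 -0.12] [ 0.04  0.09 -0.18]
17.9833 [0.46180078 0.01959118 0.09882588] [3.14089728e+00 1.61013849e-03 2.30426629e+00] [-0.27620874 -0.49460984 -3.11071399] 0.044304395826807515
px of bore axis at post-top height [255.9410953  236.57873068]
```

View pics/w20c.png

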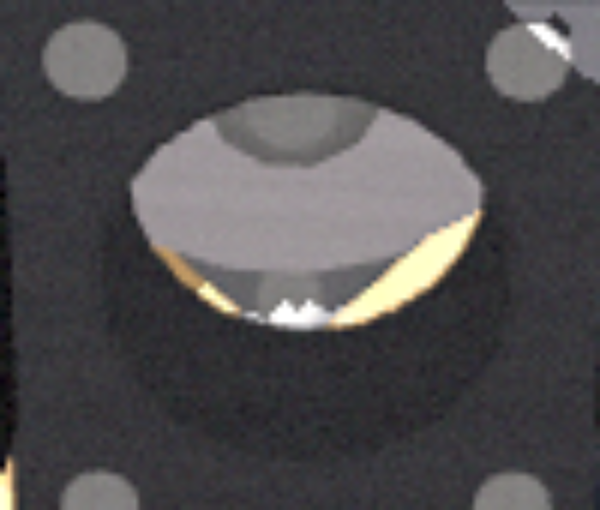

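play_rows([
  {"turn": [0,0,0],"xyz": [-0.1,-0.15,1.0],"jaw": -0.4},
  {"turn": [0,0,0],"xyz": [0.05,0.05,0.6],"jaw": -0.4},
])

```text
time: 18.2
position: [0.462, 0.0186, 0.0832]
eef_rot: [3.14, 0.003, 2.305]
ft_force: [-0.4, -0.5, -2.7]
finger_gap: 0.0443
```

```bash
python3 d.py .4612 .0180 .0587 132.2
```

```text
[0.46204739 0.0185881  0.08322736] [1.79897462e+02 1.77855408e-01 1.32038262e+02] [-0.41011403 -0.45174938 -2.67612947] 0.04430605220761005 [ 0.45  0.82 -0.85  2.15  1.07  0.67  1.14]
[ 0.02 -0.11  2.45] [ 0.1   0.18 -0.16]
```

play_rows([
  {"turn": [0.1,0.2,-0.1],"xyz": [0,-0.1,0.9],"jaw": -0.4},
  {"turn": [0,0,0],"xyz": [0,0,0.5],"jaw": -0.4},
])

```text
time: 18.37
position: [0.4614, 0.0182, 0.0682]
eef_rot: [3.141, -0.0, 2.307]
ft_force: [-0.5, -0.7, -3.7]
finger_gap: 0.0441
```

```bash
python3 d.py .4612 .0180 .0587 132.2; python3 look.py w21
```

```text
[0.46144228 0.01817115 0.06824668] [ 1.79989500e+02 -2.76570418e-02  1.32168096e+02] [-0.54878312 -0.66699331 -3.68430695] 0.044098352986975294 [ 0.43  0.84 -0.82  2.16  1.11  0.65  1.11]
[ 0.   -0.03  0.95] [ 0.01 -0.03 -0.03]
18.3667 [0.46144228 0.01817115 0.06824668] [ 3.14140939e+00 -4.82706440e-04  2.30676844e+00] [-0.54878312 -0.66699331 -3.68430695] 0.044098352986975294
```

View pics/w21.png

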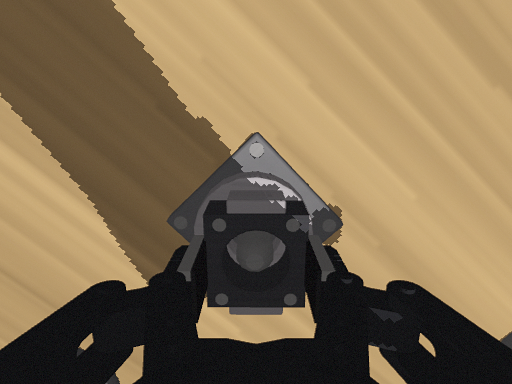

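The post (px 256,256) is centred in the block's bore. Now a gentle lowering in small steps.

play_rows([
  {"turn": [0,0,0],"xyz": [0,0,0.4],"jaw": -0.4},
  {"turn": [0,0,0],"xyz": [0,0,0.2],"jaw": -0.4},
])

```text
time: 18.58
position: [0.4612, 0.0187, 0.0611]
eef_rot: [-3.142, -0.002, 2.307]
ft_force: [0.3, 0.1, -3.0]
finger_gap: 0.0443
```

play_rows([
  {"turn": [0,0,0],"xyz": [0,0,0.15],"jaw": -0.4},
])

```text
time: 18.67
position: [0.4613, 0.0189, 0.0593]
eef_rot: [3.142, -0.002, 2.307]
ft_force: [-0.4, 0.3, -2.4]
finger_gap: 0.0446
```

play_rows([
  {"turn": [0,0,0],"xyz": [0,0,0.1],"jaw": -0.4},
])

```text
time: 18.75
position: [0.4612, 0.0189, 0.0589]
eef_rot: [-3.141, -0.001, 2.308]
ft_force: [-5.2, -2.2, 22.7]
finger_gap: 0.0444
```

play_rows([
  {"turn": [0,0,0],"xyz": [0,0,0.1],"jaw": -0.4},
])

```text
time: 18.83
position: [0.4612, 0.0189, 0.059]
eef_rot: [-3.141, 0.001, 2.308]
ft_force: [-4.5, -1.3, 14.2]
finger_gap: 0.044
```

play_rows([
  {"turn": [0,0,0],"xyz": [0,0,0],"jaw": 0.15},
  {"turn": [0,0,0],"xyz": [0,0,0],"jaw": 0.3},
  {"turn": [0,0,0],"xyz": [0,0,0],"jaw": 0.4},
])

```text
time: 19.08
position: [0.4623, 0.0195, 0.0604]
eef_rot: [3.14, 0.003, 2.309]
ft_force: [-0.3, -0.1, -0.3]
finger_gap: 0.0599
```

play_rows([
  {"turn": [0,0,0],"xyz": [0,0,-1.5],"jaw": 0.4},
  {"turn": [0,0,0],"xyz": [0,0,-3.5],"jaw": 0.4},
  {"turn": [0,0,0],"xyz": [0,0,-3.5],"jaw": 0.4},
  {"turn": [0,0,0],"xyz": [0,0,0],"jaw": 0.4},
])

```text
time: 19.42
position: [0.4615, 0.0207, 0.1473]
eef_rot: [3.141, -0.001, 2.311]
ft_force: [0.8, -0.1, 0.2]
finger_gap: 0.0596
```

```bash
python3 look.py w22; python3 plan.py .406 .23 .15 132 7; python3 -c "
from bench import eyes
import cv2
s=eyes.snapshot('scene')['pixels'][100:310,120:420]
cv2.imwrite('pics/s22.png',cv2.cvtColor(cv2.resize(s,None,fx=2.6,fy=2.6),cv2.COLOR_RGB2BGR))"
```

```text
19.4167 [0.46150058 0.02068321 0.14728526] [ 3.14144982e+00 -1.15095884e-03  2.31051788e+00] [ 0.84396904 -0.09320224  0.24189113] 0.05961252240341921
[0.46072246 0.01986526 0.14537912] [-1.79893336e+02 -1.11070884e-01  1.32337927e+02]
[ 2.7  1.4 -0.1] 0.0
[ 2.7  1.4 -0.1] 0.0
[ 2.7  1.4 -0.1] 0.0
[ 2.7  1.4 -0.1] 0.0
[ 2.8  1.4 -0.1] 0.0
[ 2.8  1.4 -0.1] 0.0
[ 2.8  1.4 -0.1] 0.0
```

View pics/w22.png

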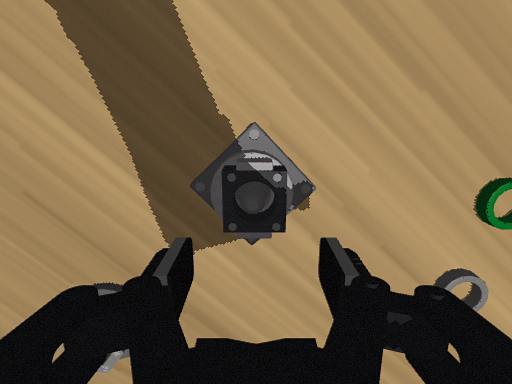

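View pics/s22.png

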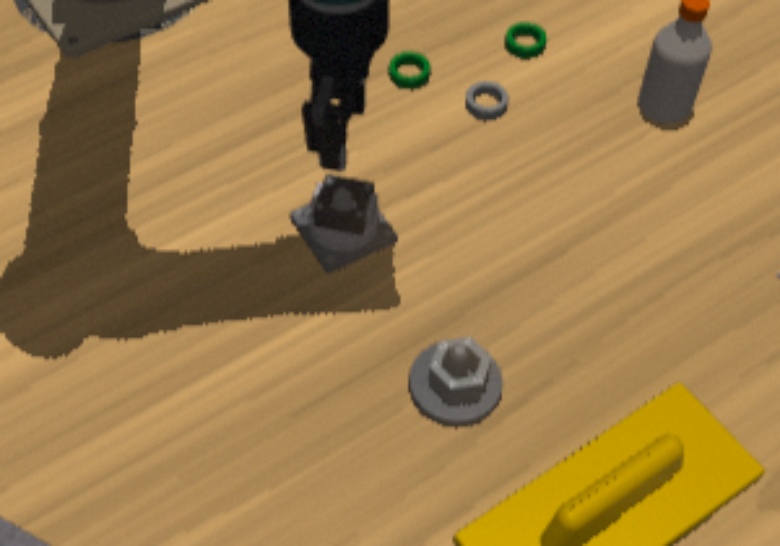

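play_rows([
  {"turn": [0,0,0],"xyz": [2.7,1.4,0],"jaw": 0.4},
  {"turn": [0,0,0],"xyz": [2.8,1.4,0],"jaw": 0.4},
  {"turn": [0,0,0],"xyz": [2.8,1.4,0],"jaw": 0.4},
  {"turn": [0,0,0],"xyz": [2.8,1.4,0],"jaw": 0.4},
  {"turn": [0,0,0],"xyz": [2.8,1.4,0],"jaw": 0.4},
  {"turn": [0,0,0],"xyz": [2.2,1.2,0],"jaw": 0.4},
  {"turn": [0,0,0],"xyz": [1.2,0.6,0],"jaw": 0.4},
  {"turn": [0,0,0],"xyz": [0,0,0],"jaw": 0.4},
])

```text
time: 20.18
position: [0.405, 0.2087, 0.135]
eef_rot: [-3.125, -0.006, 2.299]
ft_force: [-0.3, 0.6, -0.5]
finger_gap: 0.0595
```

```bash
python3 d.py .406 .23 .1 132; python3 look.py w23
```

```text
[0.40502933 0.20865059 0.13504811] [-179.06958457   -0.37200515  131.71686587] [-0.25441029  0.63733344 -0.45481192] 0.05950369485170994 [ 0.07  0.73 -0.92  2.12  0.88  0.75  0.86]
[1.51 1.55 3.49] [-0.93 -0.37 -0.28]
20.1833 [0.40502933 0.20865059 0.13504811] [-3.12535384 -0.00649271  2.29889299] [-0.25441029  0.63733344 -0.45481192] 0.05950369485170994
```

View pics/w23.png

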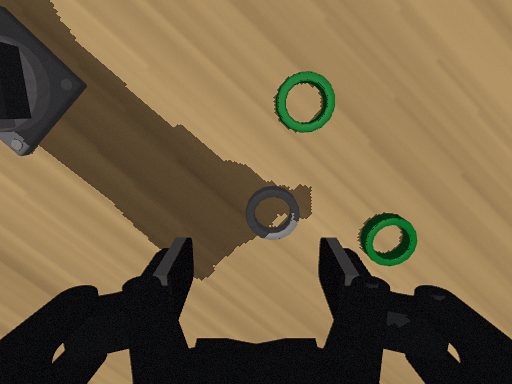

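The grey ring at (272,212) is the narrow collar. The green ones at (305,101) and (389,239) are the look-alikes, to be left alone.

```bash
python3 - <<'E'
from h import *
o,s=pickle.load(open("w23.pkl","rb"));T=wristT(s,o)
hsv=cv2.cvtColor(s["pixels"],cv2.COLOR_RGB2HSV)
m=(hsv[...,1]<70).astype(np.uint8)*255
m[:180]=0;m[245:]=0;m[:,:240]=0;m[:,305:]=0
c=max(cv2.findContours(m,cv2.RETR_EXTERNAL,cv2.CHAIN_APPROX_NONE)[0],key=cv2.contourArea)
P=np.array([onplane(s,p,.014,T)[:2] for p in cv2.convexHull(c)[:,0]],np.float32)
print(cv2.boundingRect(c),cv2.minEnclosingCircle(P*1000),cv2.fitEllipse(P*1000))
im=cv2.cvtColor(s["pixels"],cv2.COLOR_RGB2BGR);cv2.imwrite("pics/w23c.png",cv2.resize(cv2.convertScaleAbs(im[170:255,225:325],alpha=1.6),None,fx=6,fy=6))
for p in [(305,101),(389,239)]: print(onplane(s,p,.014,T))
E
```

```text
(246, 186, 54, 54) ((404.727294921875, 227.61944580078125), 22.68840980529785) ((405.1106872558594, 227.35623168945312), (42.80228042602539, 45.42928695678711), 144.56646728515625)
[0.32550459 0.18702793 0.014     ]
[0.35779734 0.31397511 0.014     ]
```

View pics/w23c.png

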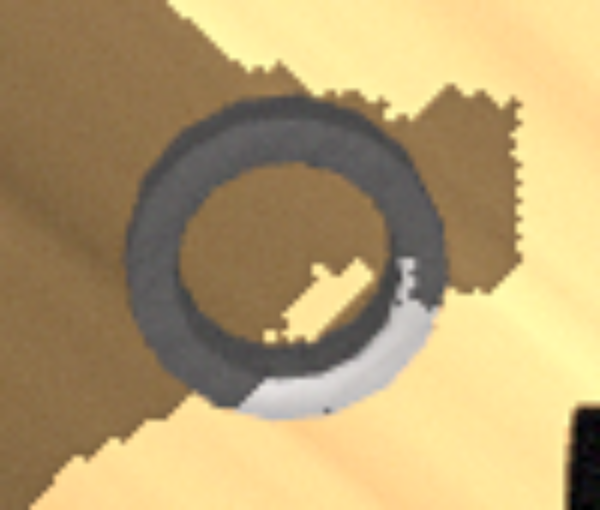

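```bash
python3 d.py .4055 .2285 .08 132
```

```text
[0.40523256 0.20703352 0.13481847] [-178.98947583   -0.32002422  131.65743618] [ 0.06859509 -0.75038542 -0.15096697] 0.06023487533357973 [ 0.07  0.73 -0.92  2.13  0.88  0.75  0.86]
[1.56 1.54 5.46] [-1.01 -0.32 -0.34]
```

play_rows([
  {"turn": [-0.9,-0.3,-0.2],"xyz": [1.2,1.3,1.5],"jaw": 0.4},
  {"turn": [0,0,0],"xyz": [0.2,0.2,2.0],"jaw": 0.4},
  {"turn": [0,0,0],"xyz": [0,0,1.2],"jaw": 0.4},
  {"turn": [0,0,0],"xyz": [0,0,0],"jaw": 0.4},
])

```text
time: 20.57
position: [0.4081, 0.2215, 0.0833]
eef_rot: [-3.135, 0.004, 2.297]
ft_force: [-0.1, -1.1, -0.1]
finger_gap: 0.0598
```

```bash
python3 d.py .4055 .2285 .026 132; python3 look.py w24
```

```text
[0.40809635 0.22154959 0.08331589] [-179.59671082    0.22165676  131.58181946] [-0.12225491 -1.08082482 -0.09788084] 0.05981786483117657 [-0.03  0.81 -0.81  2.14  1.03  0.66  0.71]
[0.71 0.31 5.73] [-0.4   0.22 -0.42]
20.5667 [0.40809635 0.22154959 0.08331589] [-3.13455393  0.00386864  2.29653599] [-0.12225491 -1.08082482 -0.09788084] 0.05981786483117657
```

View pics/w24.png

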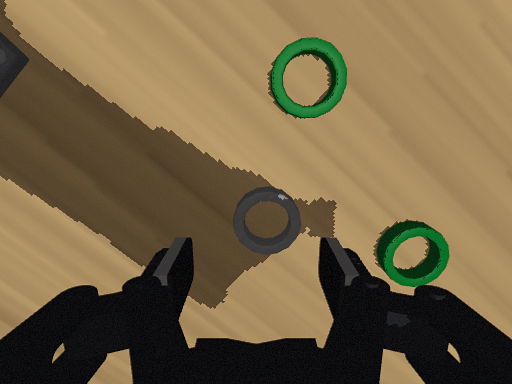

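play_rows([
  {"turn": [-0.4,0.2,-0.4],"xyz": [0.6,0.3,1.5],"jaw": 0.4},
  {"turn": [0,0,0],"xyz": [0.2,0.1,1.8],"jaw": 0.4},
  {"turn": [0,0,0],"xyz": [0,0,0.8],"jaw": 0.4},
  {"turn": [0,0,0],"xyz": [0,0,0],"jaw": 0.4},
])

```text
time: 20.95
position: [0.4084, 0.2252, 0.0426]
eef_rot: [-3.141, 0.004, 2.296]
ft_force: [0.6, -0.1, -0.6]
finger_gap: 0.06
```

```bash
python3 d.py .4055 .2285 .026 132; python3 look.py w25
```

```text
[0.40840567 0.22515802 0.0425911 ] [-179.97460602    0.22647356  131.56792514] [ 0.56673649 -0.0527609  -0.57474076] 0.0600400494111248 [-0.09  0.87 -0.72  2.16  1.16  0.59  0.59]
[0.45 0.01 1.66] [-0.03  0.23 -0.43]
20.95 [0.40840567 0.22515802 0.0425911 ] [-3.14114944  0.00395271  2.29629348] [ 0.56673649 -0.0527609  -0.57474076] 0.0600400494111248
```

View pics/w25.png

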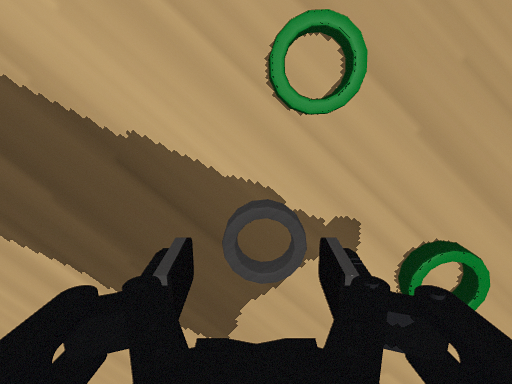

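play_rows([
  {"turn": [0,0.2,-0.4],"xyz": [0.45,0,1.0],"jaw": 0.4},
  {"turn": [0,0,0],"xyz": [0.1,0,0.4],"jaw": 0.3},
  {"turn": [0,0,0],"xyz": [0,0,0],"jaw": 0.2},
])

```text
time: 21.25
position: [0.407, 0.2278, 0.0309]
eef_rot: [3.139, 0.002, 2.299]
ft_force: [-0.5, -0.4, 0.4]
finger_gap: 0.0511
```

```bash
python3 d.py .4055 .2285 .026 132
```

```text
[0.40697355 0.2278495  0.03090208] [1.79860246e+02 1.38962586e-01 1.31743850e+02] [-0.50850348 -0.36269899  0.39282475] 0.051061029279526535 [-0.11  0.89 -0.7   2.16  1.21  0.57  0.55]
[ 0.15 -0.07  0.49] [ 0.14  0.14 -0.26]
```

play_rows([
  {"turn": [0.1,0.1,-0.2],"xyz": [0.15,0,0.45],"jaw": 0.2},
])

```text
time: 21.33
position: [0.4067, 0.2288, 0.0273]
eef_rot: [3.14, 0.002, 2.302]
ft_force: [0.5, -0.3, -0.9]
finger_gap: 0.051
```

play_rows([
  {"turn": [0,0,0],"xyz": [0,0,0.1],"jaw": -0.4},
])

```text
time: 21.42
position: [0.4067, 0.2289, 0.0267]
eef_rot: [3.139, 0.001, 2.302]
ft_force: [-5.3, -3.2, 26.4]
finger_gap: 0.0414
```

play_rows([
  {"turn": [0,0,0],"xyz": [0,0,0],"jaw": -0.4},
  {"turn": [0,0,0],"xyz": [0,0,0],"jaw": -0.4},
])

```text
time: 21.58
position: [0.407, 0.2288, 0.0275]
eef_rot: [3.138, 0.002, 2.302]
ft_force: [-0.3, -0.2, -0.3]
finger_gap: 0.0405
```

```bash
python3 d.py .4055 .2285 .026 132; python3 look.py w26
```

```text
[0.40701866 0.22882847 0.02753197] [1.79810991e+02 1.05677323e-01 1.31870665e+02] [-0.26094733 -0.17258634 -0.33371616] 0.04053770905482918 [-0.12  0.89 -0.7   2.16  1.22  0.56  0.55]
[ 0.08 -0.14  0.15] [ 0.19  0.11 -0.13]
21.5833 [0.40701866 0.22882847 0.02753197] [3.13829382e+00 1.84441724e-03 2.30157729e+00] [-0.26094733 -0.17258634 -0.33371616] 0.04053770905482918
```

View pics/w26.png

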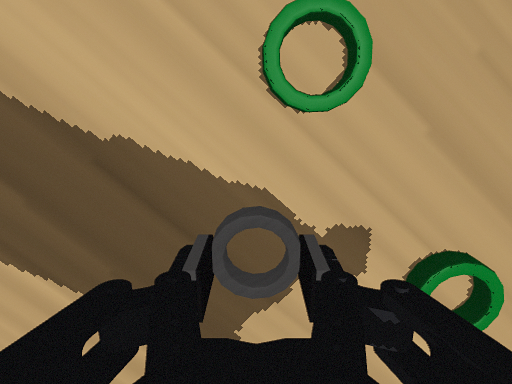

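play_rows([
  {"turn": [0,0,0],"xyz": [0,0,-1.0],"jaw": -0.5},
  {"turn": [0,0,0],"xyz": [0,0,-1.5],"jaw": -0.5},
  {"turn": [0,0,0],"xyz": [0,0,0],"jaw": -0.5},
])

```text
time: 21.88
position: [0.4068, 0.2284, 0.0528]
eef_rot: [3.14, 0.002, 2.302]
ft_force: [0.2, 0.4, -0.4]
finger_gap: 0.0407
```

```bash
python3 d.py .4055 .2285 .026 132; python3 look.py w27;python3 - <<'E'
from h import *
o,s=pickle.load(open("w27.pkl","rb"))
im=cv2.cvtColor(s["pixels"],cv2.COLOR_RGB2BGR);cv2.imwrite("pics/w27c.png",cv2.resize(cv2.convertScaleAbs(im[190:330,180:330],alpha=1.6),None,fx=4,fy=4))
E
```

```text
[0.40679258 0.22838329 0.05281312] [1.79899334e+02 1.07107497e-01 1.31874188e+02] [ 0.24161848  0.38866439 -0.43808108] 0.04074142462154567 [-0.09  0.85 -0.75  2.15  1.13  0.6   0.62]
[ 0.1  -0.09  2.68] [ 0.1   0.11 -0.13]
21.8833 [0.40679258 0.22838329 0.05281312] [3.13983569e+00 1.86937848e-03 2.30163877e+00] [ 0.24161848  0.38866439 -0.43808108] 0.04074142462154567
```

View pics/w27c.png

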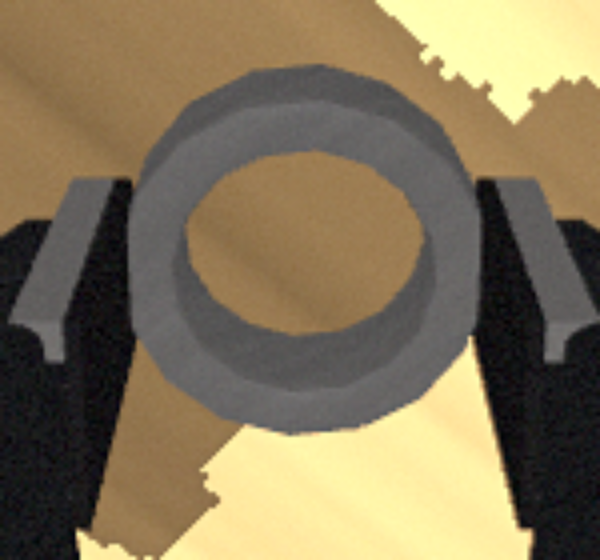

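The ring is held. I'll fit its position in the tool frame.

```bash
python3 - <<'E'
from h import *
from scipy.optimize import least_squares
o,s=pickle.load(open("w27.pkl","rb"));T=s["T_tool_cam"]
ext=np.array([[130,480,103,433],[175,435,150,390]])/4+np.array([180,180,190,190])
a=np.linspace(0,2*np.pi,360)
def f(p):
    out=[]
    for r,e in zip((.022,.015),ext):
        q=np.array([proj(s,[p[0]+r*np.cos(t),p[1]+r*np.sin(t),p[2]],T) for t in a])
        out+=[q[:,0].min()-e[0],q[:,0].max()-e[1],q[:,1].min()-e[2],q[:,1].max()-e[3]]
    return out
q=least_squares(f,[0,0,0],diff_step=1e-3,x_scale=.01);print(q.x,q.fun)
E
python3 plan.py .461 .018 .15 132 7
```

```text
[0.00023942 0.00235029 0.01946125] [-1.8582504   1.86121474 -0.40332081  0.00220406  1.41406863 -1.41617206
  1.92159042 -1.59761373]
[0.40666143 0.2279706  0.05192412] [1.79949371e+02 1.10549337e-01 1.31841725e+02]
[-2.8 -1.4 -1.4] -0.0
[-2.8 -1.4 -1.4] -0.0
[-2.8 -1.4 -1.4] -0.0
[-2.8 -1.4 -1.4] -0.0
[-2.8 -1.4 -1.4] -0.0
[-2.7 -1.4 -1.4] -0.0
[-2.7 -1.4 -1.4] -0.0
```

play_rows([
  {"turn": [0,0,0],"xyz": [0,0,-2.5],"jaw": -0.5},
  {"turn": [0,0,0],"xyz": [0,0,-3.5],"jaw": -0.5},
  {"turn": [0,0,0],"xyz": [-1.0,-0.5,-2.0],"jaw": -0.5},
  {"turn": [0,0,0],"xyz": [-2.8,-1.4,-0.4],"jaw": -0.5},
  {"turn": [0,0,0],"xyz": [-2.8,-1.4,0],"jaw": -0.5},
  {"turn": [0,0,0],"xyz": [-2.8,-1.4,0],"jaw": -0.5},
  {"turn": [0,0,0],"xyz": [-2.8,-1.4,0],"jaw": -0.5},
  {"turn": [0,0,0],"xyz": [-2.6,-1.3,0],"jaw": -0.5},
])

```text
time: 22.6
position: [0.4517, 0.0703, 0.136]
eef_rot: [3.137, -0.002, 2.315]
ft_force: [0.6, -0.0, -0.9]
finger_gap: 0.0408
```

```bash
python3 d.py .4595 .0162 .14 132
```

```text
[0.45172173 0.07034346 0.13604071] [ 1.79734617e+02 -8.89294991e-02  1.32626507e+02] [ 0.5879613  -0.04294166 -0.91449884] 0.04084480516865901 [ 0.4   0.73 -0.93  2.14  0.91  0.74  1.17]
[-4.51 -3.09 -0.42] [ 0.26 -0.09  0.63]
```

play_rows([
  {"turn": [0.3,0,0.3],"xyz": [-2.0,-1.4,-0.2],"jaw": -0.5},
  {"turn": [0,0,0.3],"xyz": [-0.9,-0.6,0],"jaw": -0.5},
  {"turn": [0,0,0],"xyz": [0,0,0],"jaw": -0.5},
  {"turn": [0,0,0],"xyz": [0,0,0],"jaw": -0.5},
])

```text
time: 22.93
position: [0.457, 0.0241, 0.1343]
eef_rot: [-3.134, 0.0, 2.289]
ft_force: [0.5, 0.2, -0.3]
finger_gap: 0.0409
```

```bash
python3 d.py .4595 .0162 .13 132; python3 look.py w28
```

```text
[0.45701805 0.02408884 0.13428656] [-1.79556785e+02  1.32189269e-02  1.31158311e+02] [ 0.46086003  0.22625054 -0.29805154] 0.040885838482436834 [ 0.49  0.73 -0.93  2.13  0.9   0.75  1.24]
[-0.76 -0.33  0.43] [-0.44  0.01 -0.84]
22.9333 [0.45701805 0.02408884 0.13428656] [-3.13385710e+00  2.30713799e-04  2.28914437e+00] [ 0.46086003  0.22625054 -0.29805154] 0.040885838482436834
```

View pics/w28.png

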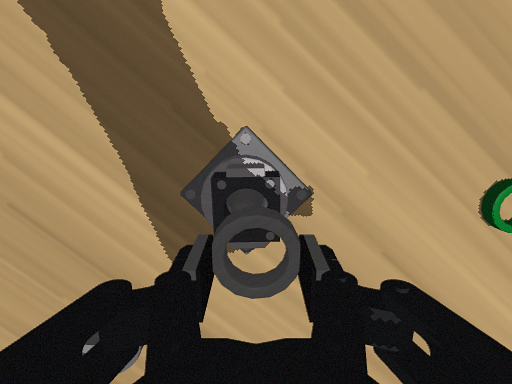

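play_rows([
  {"turn": [-0.4,0,-0.8],"xyz": [-0.65,-0.3,0.5],"jaw": -0.5},
  {"turn": [0,0,0],"xyz": [0,0,1.0],"jaw": -0.5},
  {"turn": [0,0,0],"xyz": [0,0,0.4],"jaw": -0.5},
  {"turn": [0,0,0],"xyz": [0,0,0],"jaw": -0.5},
])

```text
time: 23.32
position: [0.459, 0.0209, 0.1139]
eef_rot: [3.14, -0.001, 2.314]
ft_force: [-0.2, 0.5, 0.2]
finger_gap: 0.041
```

```bash
python3 d.py .4595 .0162 .10 132; python3 look.py w29;  python3 - <<'E'
from h import *
o,s=pickle.load(open("w29.pkl","rb"))
zt=o["position"][2]-.06
print("px of bore axis at post-top height",proj(s,[0.0002,.002,zt],s["T_tool_cam"]))
im=cv2.cvtColor(s["pixels"],cv2.COLOR_RGB2BGR);cv2.imwrite("pics/w29c.png",cv2.resize(cv2.convertScaleAbs(im[195:295,205:305],alpha=1.8),None,fx=5,fy=5))
E
```

```text
[0.45899662 0.02094972 0.11389168] [ 1.79888758e+02 -2.93843580e-02  1.32608485e+02] [-0.17764682  0.49821192  0.18239793] 0.040951668370686575 [ 0.48  0.76 -0.89  2.14  0.97  0.71  1.23]
[-0.38 -0.29  1.39] [ 0.11 -0.03  0.61]
23.3167 [0.45899662 0.02094972 0.11389168] [ 3.13965112e+00 -5.12853795e-04  2.31445468e+00] [-0.17764682  0.49821192  0.18239793] 0.040951668370686575
px of bore axis at post-top height [256.09535541 230.62171363]
```

View pics/w29c.png

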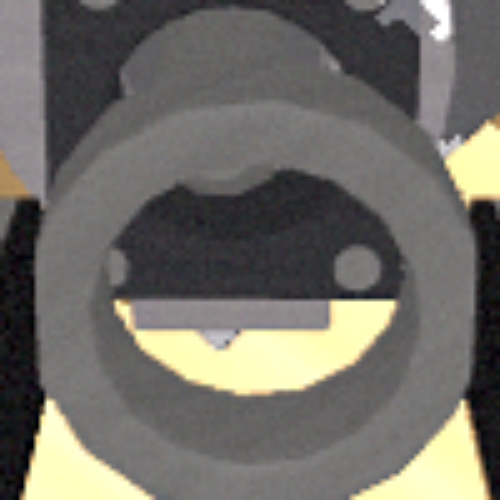

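play_rows([
  {"turn": [0.1,0,0.5],"xyz": [-0.35,-0.28,0],"jaw": -0.5},
  {"turn": [0,0,0],"xyz": [0,0,0.3],"jaw": -0.5},
  {"turn": [0,0,0],"xyz": [0,0,0.2],"jaw": -0.5},
  {"turn": [0,0,0],"xyz": [0,0,0],"jaw": -0.5},
])

```text
time: 23.7
position: [0.4598, 0.0178, 0.1094]
eef_rot: [3.14, -0.0, 2.308]
ft_force: [-0.8, -0.7, -0.6]
finger_gap: 0.0408
```

```bash
cat > chk.py <<'E'
import sys
from h import *
n=sys.argv[1];yo=float(sys.argv[2])
o,s=pickle.load(open(n+".pkl","rb"))
zt=o["position"][2]-.06
p=proj(s,[0.0002,yo,zt],s["T_tool_cam"]);print("bore axis at post-top: px",p,"crop",(p-[205,195])*5)
im=cv2.cvtColor(s["pixels"],cv2.COLOR_RGB2BGR);cv2.imwrite(f"pics/{n}c.png",cv2.resize(cv2.convertScaleAbs(im[195:295,205:305],alpha=1.8),None,fx=5,fy=5))
E
python3 d.py .4595 .0162 .09 132; python3 look.py w30; python3 chk.py w30 .002
```

```text
[0.45984143 0.01777122 0.1094187 ] [ 1.79891368e+02 -1.08194555e-02  1.32243464e+02] [-0.84642104 -0.67275429 -0.58810542] 0.04079334790140425 [ 0.48  0.77 -0.88  2.15  0.98  0.7   1.22]
[-0.09 -0.13  1.94] [ 0.11 -0.01  0.24]
23.7 [0.45984143 0.01777122 0.1094187 ] [ 3.13969666e+00 -1.88835122e-04  2.30808387e+00] [-0.84642104 -0.67275429 -0.58810542] 0.04079334790140425
bore axis at post-top: px [256.10519183 233.58736932] crop [255.52595916 192.93684661]
```

View pics/w30c.png

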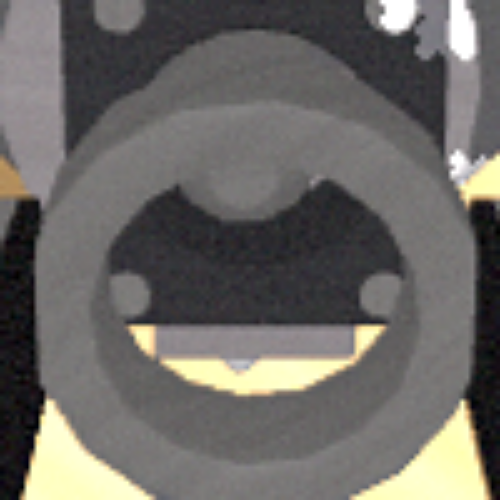

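play_rows([
  {"turn": [0.1,0,0.2],"xyz": [-0.1,-0.1,0.9],"jaw": -0.5},
  {"turn": [0,0,0],"xyz": [0,0,0.6],"jaw": -0.5},
  {"turn": [0,0,0],"xyz": [0,0,0],"jaw": -0.5},
])

```text
time: 24.0
position: [0.4603, 0.0163, 0.0936]
eef_rot: [3.14, 0.001, 2.304]
ft_force: [-0.8, 0.2, -1.5]
finger_gap: 0.0406
```

```bash
python3 d.py .4595 .0162 .077 132; python3 look.py w31; python3 chk.py w31 .002
```

```text
[0.46032822 0.01627812 0.09360785] [1.79927184e+02 4.39988384e-02 1.32010593e+02] [-0.76297002  0.203226   -1.50934648] 0.04064363712280889 [ 0.46  0.79 -0.85  2.15  1.03  0.68  1.18]
[ 0.05 -0.07  1.66] [0.07 0.04 0.01]
24.0 [0.46032822 0.01627812 0.09360785] [3.14032177e+00 7.67924597e-04 2.30401950e+00] [-0.76297002  0.203226   -1.50934648] 0.04064363712280889
bore axis at post-top: px [256.135747   245.29894633] crop [255.67873501 251.49473163]
```

View pics/w31c.png

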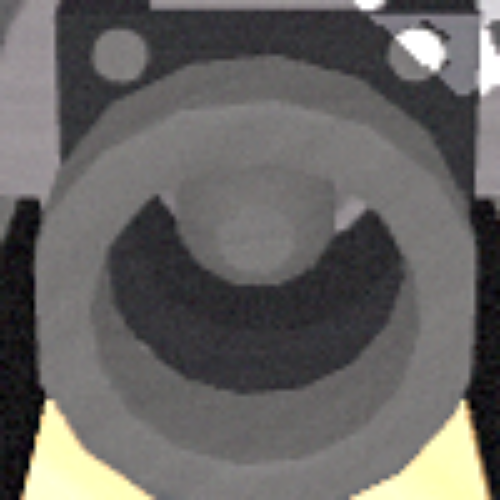

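play_rows([
  {"turn": [0,0,0],"xyz": [0,-0.1,0.8],"jaw": -0.5},
  {"turn": [0,0,0],"xyz": [0,0,0.4],"jaw": -0.5},
])

```text
time: 24.22
position: [0.4599, 0.0158, 0.0818]
eef_rot: [3.14, 0.001, 2.304]
ft_force: [-0.3, -0.2, -1.0]
finger_gap: 0.0403
```

play_rows([
  {"turn": [0,0,0],"xyz": [0,0,0.1],"jaw": -0.5},
])

```text
time: 24.3
position: [0.4598, 0.0159, 0.0803]
eef_rot: [3.14, 0.001, 2.304]
ft_force: [0.7, -0.2, -0.4]
finger_gap: 0.0406
```

play_rows([
  {"turn": [0,0,0],"xyz": [0,0,0.1],"jaw": -0.5},
])

```text
time: 24.38
position: [0.4597, 0.0159, 0.0792]
eef_rot: [3.14, 0.001, 2.305]
ft_force: [-1.4, 0.3, -0.5]
finger_gap: 0.0406
```

play_rows([
  {"turn": [0,0,0],"xyz": [0,0,0.1],"jaw": -0.5},
])

```text
time: 24.47
position: [0.4598, 0.0161, 0.0782]
eef_rot: [3.14, 0.001, 2.305]
ft_force: [0.5, 0.2, -1.2]
finger_gap: 0.0406
```

play_rows([
  {"turn": [0,0,0],"xyz": [0,0,0.1],"jaw": -0.5},
])

```text
time: 24.55
position: [0.4599, 0.0162, 0.0773]
eef_rot: [3.14, 0.001, 2.305]
ft_force: [-0.7, 0.1, -2.0]
finger_gap: 0.0405
```

play_rows([
  {"turn": [0,0,0],"xyz": [0,0,0.1],"jaw": -0.5},
])

```text
time: 24.63
position: [0.46, 0.0162, 0.077]
eef_rot: [3.14, 0.002, 2.305]
ft_force: [-3.6, -2.1, 21.6]
finger_gap: 0.0407
```

play_rows([
  {"turn": [0,0,0],"xyz": [0,0,0],"jaw": 0.1},
  {"turn": [0,0,0],"xyz": [0,0,0],"jaw": 0.3},
  {"turn": [0,0,0],"xyz": [0,0,0],"jaw": 0.4},
])

```text
time: 24.88
position: [0.4605, 0.0164, 0.0778]
eef_rot: [3.139, 0.003, 2.305]
ft_force: [-0.1, -0.4, 0.7]
finger_gap: 0.0597
```

play_rows([
  {"turn": [0,0,0],"xyz": [0,0,-1.5],"jaw": 0.4},
  {"turn": [0,0,0],"xyz": [0,0,-3.5],"jaw": 0.4},
  {"turn": [0,0,0],"xyz": [0,0,-3.5],"jaw": 0.4},
  {"turn": [0,0,0],"xyz": [0,0,0],"jaw": 0.4},
])

```text
time: 25.22
position: [0.4592, 0.0173, 0.1644]
eef_rot: [-3.142, -0.002, 2.307]
ft_force: [0.6, 0.4, 0.1]
finger_gap: 0.06
```

```bash
python3 look.py w32; python3 -c "
from bench import eyes
import cv2
s=eyes.snapshot('scene')['pixels'][90:310,60:420]
cv2.imwrite('pics/s32.png',cv2.cvtColor(cv2.resize(s,None,fx=2.2,fy=2.2,interpolation=cv2.INTER_CUBIC),cv2.COLOR_RGB2BGR))"
```

```text
25.2167 [0.45915183 0.01727033 0.16437619] [-3.14152854e+00 -1.82477092e-03  2.30700008e+00] [0.56419274 0.41468048 0.12615071] 0.059963194500612944
```

View pics/w32.png

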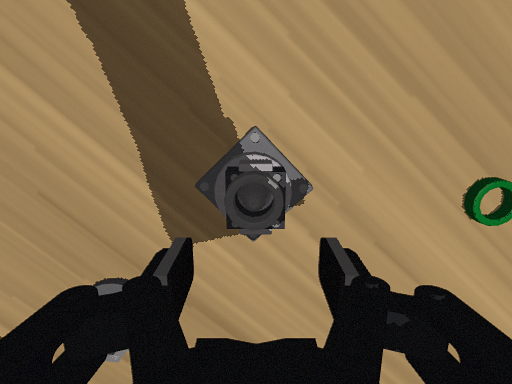

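View pics/s32.png

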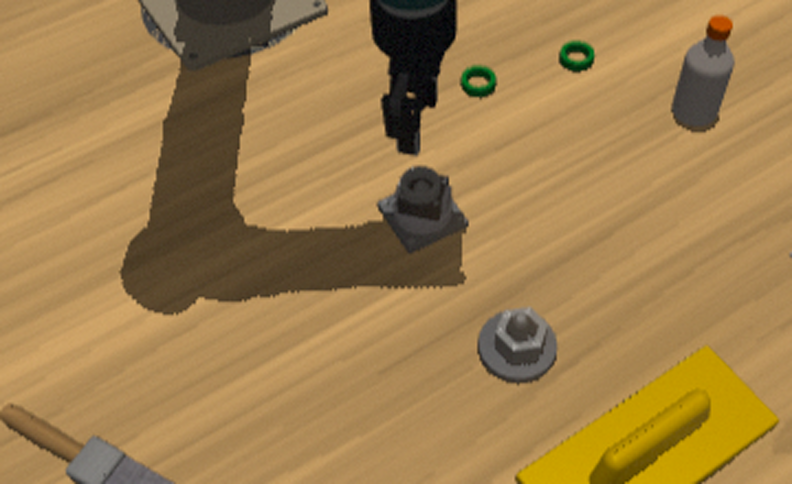

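The stack is seated flat around the post, the nut is seated on the round stand, and the greens, bottle and brush haven't moved. I'll let the arm settle, then hand in.

play_rows([
  {"turn": [0,0,0],"xyz": [0,0,0],"jaw": 0.4},
  {"turn": [0,0,0],"xyz": [0,0,0],"jaw": 0.4},
])

```text
time: 25.48
position: [0.4565, 0.0149, 0.1597]
eef_rot: [-3.135, -0.004, 2.305]
ft_force: [0.9, 0.1, 0.3]
finger_gap: 0.0601
```

```bash
python3 -c "
from bench import env
o=env.observe();print(o['time'],o['dq'].round(3),o['ft_force'])
print(env.hand_in())"
```

```text
25.4833 [-0.005  0.013  0.016  0.012  0.009 -0.001 -0.006] [0.90175995 0.05969221 0.2525878 ]
the job is handed in; nothing more can be done
None
```

All four parts are on their stands and the job is handed in, at 25.5 s. The hand-in gave no verdict.

- **Placing:** The hex nut is on the round stand. The broad collar, the cutter block and the narrow collar are on the square stand in that order. Each was lowered until a contact reading of about 15 to 25 N, then released. The cutter block was already touching the collar below when I let go.
- **Last checks:** The final wrist and scene pictures show both stacks lying flat with the posts through the bores. The two green rings, the bottle and the brush are where they were. The gripper was clear, about 16 cm above the bench.
- **What did not go smoothly:**
  - The fingertips touched the bench lightly while closing on the two collars (26 to 28 N) and probably on the nut as well. I read force only at the end of each call, so short peaks may have been missed.
  - Joint 6 came down to 0.26 against its 0.23 limit over the square stand, so the broad collar went down about 4.5° tilted and settled flat on release. For the cutter block and narrow collar I turned the wrist half round to regain margin.
  - The narrow collar read a 40.5 mm grip, about 2 mm less than I expected, but it held.

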